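# Change the moth-proofing in a collection drawer

## Task

Pull the oak drawer out by its knob, past the half-way catch, until it seats in its last catch; move every old camphor tin from the walnut box into the jade dish, and stand exactly four silica-gel canisters from the stock tray upright on the cork floor of the walnut box, the other two staying in the stock tray. Then push the drawer fully home without slamming it. Leave the other things on the desk where they are.

Things in the scene. Friction and masses are not known exactly. Their poses are not given: they have to be found in the camera images.
- drawer (a joint): Travel of the oak drawer, m: 0 = fully home (shut), 0.16 = fully out (hard stop). It slides out along the -x axis of case. Sprung catches hold it home, half-way (0.08) and fully out; between them it takes up to about 10 N to move and near a catch the spring draws it in.
- knob (a point): Centre of the drawer's turned dark-wood knob (round, 31 mm across, 26 mm long along the slide, on a 17 mm neck; its centre is 25 mm in front of the drawer front, 54 mm above the table). Moves with the drawer. The drawer front is 74 mm high, 270 mm wide, its top edge 82 mm above the table.
- case: Fixed low oak drawer case with a zinc top, 240 mm deep (x), 270 mm wide (y), 88 mm high. Origin: centre of its underside on the table; its front face is at local x = -120 mm and -x is the way the drawer comes out. A label box and a cork offcut lie on the rear half of its top (up to 121 mm above the table).
- box_floor (a point): Centre of the cork floor of the walnut box fixed in the drawer, 22 mm above the table; moves with the drawer; axes as case. Inside: 120 mm (x) by 164 mm (y), walls 22 mm above the cork, 5 mm thick. Hidden while the drawer is home; fully out, its rear wall is 22 mm in front of the case. Beside it at +y a frosted vial is fixed in the drawer, up to 38 mm above the table.
- stock_tray: Fixed grey laminate stock tray, 210 x 160 mm, rim 14 mm high, floor 4 mm thick. Origin: centre of its underside. The canisters start on it.
- dish: Loose pale jade-green ceramic dish with a fluted edge, 160 mm across the rim, 14 mm high; flat inner floor 128 mm across, 5 mm above its underside. Origin: centre of its underside. It stands on the other side of the drawer from the stock tray.
- tin1: Old camphor tin: squat brass tin, 36 mm diameter, 28 mm high, about 60 g. One to three of them start in the walnut box (others absent). Origin: centre of its underside, z up its axis.
- tin2: Old camphor tin: squat brass tin, 36 mm diameter, 28 mm high, about 60 g. One to three of them start in the walnut box (others absent). Origin: centre of its underside, z up its axis.
- tin3: Old camphor tin: squat brass tin, 36 mm diameter, 28 mm high, about 60 g. One to three of them start in the walnut box (others absent). Origin: centre of its underside, z up its axis.
- canister1: Silica-gel canister: upright aluminium cylinder 28 mm diameter with a square white 26 x 26 x 4 mm foot whose corners stand out a little, 44 mm high in all, about 50 g. Origin: centre of its underside, z up its axis. All six are alike and start on the stock tray.
- canister2: Silica-gel canister: upright aluminium cylinder 28 mm diameter with a square white 26 x 26 x 4 mm foot whose corners stand out a little, 44 mm high in all, about 50 g. Origin: centre of its underside, z up its axis. All six are alike and start on the stock tray.
- canister3: Silica-gel canister: upright aluminium cylinder 28 mm diameter with a square white 26 x 26 x 4 mm foot whose corners stand out a little, 44 mm high in all, about 50 g. Origin: centre of its underside, z up its axis. All six are alike and start on the stock tray.
- canister4: Silica-gel canister: upright aluminium cylinder 28 mm diameter with a square white 26 x 26 x 4 mm foot whose corners stand out a little, 44 mm high in all, about 50 g. Origin: centre of its underside, z up its axis. All six are alike and start on the stock tray.
- canister5: Silica-gel canister: upright aluminium cylinder 28 mm diameter with a square white 26 x 26 x 4 mm foot whose corners stand out a little, 44 mm high in all, about 50 g. Origin: centre of its underside, z up its axis. All six are alike and start on the stock tray.
- canister6: Silica-gel canister: upright aluminium cylinder 28 mm diameter with a square white 26 x 26 x 4 mm foot whose corners stand out a little, 44 mm high in all, about 50 g. Origin: centre of its underside, z up its axis. All six are alike and start on the stock tray.
- probe: Bystander, to be left alone: steel dissecting probe lying on the table, handle 10 mm thick, 140 mm long in all; origin under its middle, x towards the point.
- jar: Bystander, to be left alone: closed glass jar, 60 mm diameter, 75 mm high; origin at its underside.
- pinning_block: Bystander, to be left alone: dark wooden three-step pinning block, 90 x 30 x 28 mm; origin at its underside.
- loupe: Bystander, to be left alone: black hand loupe lying flat, lens 52 mm across, 10 mm thick, handle 60 mm towards its -x; origin under the lens.
- stopper: Bystander, to be left alone: cork stopper standing upright, 28 mm diameter, 25 mm high; origin at its underside.
Not all that is in view belongs to the job. Leave any green look-alike of the canister6 alone.

How it is judged:
On the way, in this order (a step that is already met when the one before it is completed fails the run):
1. the drawer is out in its last catch (value of joint drawer above 0.153 m), for 0.2 s.
2. with the drawer out, every tin is in the dish and exactly four canisters stand in the walnut box, the others in the stock tray (((x of canister1 in the frame of box_floor between -0.06 and 0.06 m and y of canister1 in the frame of box_floor between -0.082 and 0.082 m and z of canister1 in the frame of box_floor below 0.01 m and angle between canister1's own z axis and vertical below 0.2 rad) or (x of canister1 in the frame of stock_tray between -0.105 and 0.105 m and y of canister1 in the frame of stock_tray between -0.08 and 0.08 m and z of canister1 in the frame of stock_tray below 0.03 m)) and ((x of canister2 in the frame of box_floor between -0.06 and 0.06 m and y of canister2 in the frame of box_floor between -0.082 and 0.082 m and z of canister2 in the frame of box_floor below 0.01 m and angle between canister2's own z axis and vertical below 0.2 rad) or (x of canister2 in the frame of stock_tray between -0.105 and 0.105 m and y of canister2 in the frame of stock_tray between -0.08 and 0.08 m and z of canister2 in the frame of stock_tray below 0.03 m)) and ((x of canister3 in the frame of box_floor between -0.06 and 0.06 m and y of canister3 in the frame of box_floor between -0.082 and 0.082 m and z of canister3 in the frame of box_floor below 0.01 m and angle between canister3's own z axis and vertical below 0.2 rad) or (x of canister3 in the frame of stock_tray between -0.105 and 0.105 m and y of canister3 in the frame of stock_tray between -0.08 and 0.08 m and z of canister3 in the frame of stock_tray below 0.03 m)) and ((x of canister4 in the frame of box_floor between -0.06 and 0.06 m and y of canister4 in the frame of box_floor between -0.082 and 0.082 m and z of canister4 in the frame of box_floor below 0.01 m and angle between canister4's own z axis and vertical below 0.2 rad) or (x of canister4 in the frame of stock_tray between -0.105 and 0.105 m and y of canister4 in the frame of stock_tray between -0.08 and 0.08 m and z of canister4 in the frame of stock_tray below 0.03 m)) and ((x of canister5 in the frame of box_floor between -0.06 and 0.06 m and y of canister5 in the frame of box_floor between -0.082 and 0.082 m and z of canister5 in the frame of box_floor below 0.01 m and angle between canister5's own z axis and vertical below 0.2 rad) or (x of canister5 in the frame of stock_tray between -0.105 and 0.105 m and y of canister5 in the frame of stock_tray between -0.08 and 0.08 m and z of canister5 in the frame of stock_tray below 0.03 m)) and ((x of canister6 in the frame of box_floor between -0.06 and 0.06 m and y of canister6 in the frame of box_floor between -0.082 and 0.082 m and z of canister6 in the frame of box_floor below 0.01 m and angle between canister6's own z axis and vertical below 0.2 rad) or (x of canister6 in the frame of stock_tray between -0.105 and 0.105 m and y of canister6 in the frame of stock_tray between -0.08 and 0.08 m and z of canister6 in the frame of stock_tray below 0.03 m)) and (horizontal distance between each of canister1, canister2, canister3, canister4 and box_floor below 0.11 m or horizontal distance between each of canister1, canister2, canister3, canister5 and box_floor below 0.11 m or horizontal distance between each of canister1, canister2, canister3, canister6 and box_floor below 0.11 m or horizontal distance between each of canister1, canister2, canister4, canister5 and box_floor below 0.11 m or horizontal distance between each of canister1, canister2, canister4, canister6 and box_floor below 0.11 m or horizontal distance between each of canister1, canister2, canister5, canister6 and box_floor below 0.11 m or horizontal distance between each of canister1, canister3, canister4, canister5 and box_floor below 0.11 m or horizontal distance between each of canister1, canister3, canister4, canister6 and box_floor below 0.11 m or horizontal distance between each of canister1, canister3, canister5, canister6 and box_floor below 0.11 m or horizontal distance between each of canister1, canister4, canister5, canister6 and box_floor below 0.11 m or horizontal distance between each of canister2, canister3, canister4, canister5 and box_floor below 0.11 m or horizontal distance between each of canister2, canister3, canister4, canister6 and box_floor below 0.11 m or horizontal distance between each of canister2, canister3, canister5, canister6 and box_floor below 0.11 m or horizontal distance between each of canister2, canister4, canister5, canister6 and box_floor below 0.11 m or horizontal distance between each of canister3, canister4, canister5, canister6 and box_floor below 0.11 m) and (horizontal distance between each of canister1, canister2 and box_floor above 0.11 m or horizontal distance between each of canister1, canister3 and box_floor above 0.11 m or horizontal distance between each of canister1, canister4 and box_floor above 0.11 m or horizontal distance between each of canister1, canister5 and box_floor above 0.11 m or horizontal distance between each of canister1, canister6 and box_floor above 0.11 m or horizontal distance between each of canister2, canister3 and box_floor above 0.11 m or horizontal distance between each of canister2, canister4 and box_floor above 0.11 m or horizontal distance between each of canister2, canister5 and box_floor above 0.11 m or horizontal distance between each of canister2, canister6 and box_floor above 0.11 m or horizontal distance between each of canister3, canister4 and box_floor above 0.11 m or horizontal distance between each of canister3, canister5 and box_floor above 0.11 m or horizontal distance between each of canister3, canister6 and box_floor above 0.11 m or horizontal distance between each of canister4, canister5 and box_floor above 0.11 m or horizontal distance between each of canister4, canister6 and box_floor above 0.11 m or horizontal distance between each of canister5, canister6 and box_floor above 0.11 m) and horizontal distance between each of tin1, tin2, tin3 and dish below 0.066 m and z of tin1 in the frame of dish between -0.005 and 0.03 m and z of tin2 in the frame of dish between -0.005 and 0.03 m and z of tin3 in the frame of dish between -0.005 and 0.03 m and value of joint drawer above 0.14 m), for 0.2 s.
3. the drawer is pushed home (value of joint drawer below 0.005 m), for 0.3 s.
At the end, for the whole second after the job is handed in: The drawer is home (within 5 mm); exactly four canisters stand upright (within 0.2 rad) on the cork floor of the walnut box; the other two are in the stock tray; every tin is in the jade dish (its centre within 66 mm of the dish's centre, not stacked) (((x of canister1 in the frame of box_floor between -0.06 and 0.06 m and y of canister1 in the frame of box_floor between -0.082 and 0.082 m and z of canister1 in the frame of box_floor below 0.01 m and angle between canister1's own z axis and vertical below 0.2 rad) or (x of canister1 in the frame of stock_tray between -0.105 and 0.105 m and y of canister1 in the frame of stock_tray between -0.08 and 0.08 m and z of canister1 in the frame of stock_tray below 0.03 m)) and ((x of canister2 in the frame of box_floor between -0.06 and 0.06 m and y of canister2 in the frame of box_floor between -0.082 and 0.082 m and z of canister2 in the frame of box_floor below 0.01 m and angle between canister2's own z axis and vertical below 0.2 rad) or (x of canister2 in the frame of stock_tray between -0.105 and 0.105 m and y of canister2 in the frame of stock_tray between -0.08 and 0.08 m and z of canister2 in the frame of stock_tray below 0.03 m)) and ((x of canister3 in the frame of box_floor between -0.06 and 0.06 m and y of canister3 in the frame of box_floor between -0.082 and 0.082 m and z of canister3 in the frame of box_floor below 0.01 m and angle between canister3's own z axis and vertical below 0.2 rad) or (x of canister3 in the frame of stock_tray between -0.105 and 0.105 m and y of canister3 in the frame of stock_tray between -0.08 and 0.08 m and z of canister3 in the frame of stock_tray below 0.03 m)) and ((x of canister4 in the frame of box_floor between -0.06 and 0.06 m and y of canister4 in the frame of box_floor between -0.082 and 0.082 m and z of canister4 in the frame of box_floor below 0.01 m and angle between canister4's own z axis and vertical below 0.2 rad) or (x of canister4 in the frame of stock_tray between -0.105 and 0.105 m and y of canister4 in the frame of stock_tray between -0.08 and 0.08 m and z of canister4 in the frame of stock_tray below 0.03 m)) and ((x of canister5 in the frame of box_floor between -0.06 and 0.06 m and y of canister5 in the frame of box_floor between -0.082 and 0.082 m and z of canister5 in the frame of box_floor below 0.01 m and angle between canister5's own z axis and vertical below 0.2 rad) or (x of canister5 in the frame of stock_tray between -0.105 and 0.105 m and y of canister5 in the frame of stock_tray between -0.08 and 0.08 m and z of canister5 in the frame of stock_tray below 0.03 m)) and ((x of canister6 in the frame of box_floor between -0.06 and 0.06 m and y of canister6 in the frame of box_floor between -0.082 and 0.082 m and z of canister6 in the frame of box_floor below 0.01 m and angle between canister6's own z axis and vertical below 0.2 rad) or (x of canister6 in the frame of stock_tray between -0.105 and 0.105 m and y of canister6 in the frame of stock_tray between -0.08 and 0.08 m and z of canister6 in the frame of stock_tray below 0.03 m)) and (horizontal distance between each of canister1, canister2, canister3, canister4 and box_floor below 0.11 m or horizontal distance between each of canister1, canister2, canister3, canister5 and box_floor below 0.11 m or horizontal distance between each of canister1, canister2, canister3, canister6 and box_floor below 0.11 m or horizontal distance between each of canister1, canister2, canister4, canister5 and box_floor below 0.11 m or horizontal distance between each of canister1, canister2, canister4, canister6 and box_floor below 0.11 m or horizontal distance between each of canister1, canister2, canister5, canister6 and box_floor below 0.11 m or horizontal distance between each of canister1, canister3, canister4, canister5 and box_floor below 0.11 m or horizontal distance between each of canister1, canister3, canister4, canister6 and box_floor below 0.11 m or horizontal distance between each of canister1, canister3, canister5, canister6 and box_floor below 0.11 m or horizontal distance between each of canister1, canister4, canister5, canister6 and box_floor below 0.11 m or horizontal distance between each of canister2, canister3, canister4, canister5 and box_floor below 0.11 m or horizontal distance between each of canister2, canister3, canister4, canister6 and box_floor below 0.11 m or horizontal distance between each of canister2, canister3, canister5, canister6 and box_floor below 0.11 m or horizontal distance between each of canister2, canister4, canister5, canister6 and box_floor below 0.11 m or horizontal distance between each of canister3, canister4, canister5, canister6 and box_floor below 0.11 m) and (horizontal distance between each of canister1, canister2 and box_floor above 0.11 m or horizontal distance between each of canister1, canister3 and box_floor above 0.11 m or horizontal distance between each of canister1, canister4 and box_floor above 0.11 m or horizontal distance between each of canister1, canister5 and box_floor above 0.11 m or horizontal distance between each of canister1, canister6 and box_floor above 0.11 m or horizontal distance between each of canister2, canister3 and box_floor above 0.11 m or horizontal distance between each of canister2, canister4 and box_floor above 0.11 m or horizontal distance between each of canister2, canister5 and box_floor above 0.11 m or horizontal distance between each of canister2, canister6 and box_floor above 0.11 m or horizontal distance between each of canister3, canister4 and box_floor above 0.11 m or horizontal distance between each of canister3, canister5 and box_floor above 0.11 m or horizontal distance between each of canister3, canister6 and box_floor above 0.11 m or horizontal distance between each of canister4, canister5 and box_floor above 0.11 m or horizontal distance between each of canister4, canister6 and box_floor above 0.11 m or horizontal distance between each of canister5, canister6 and box_floor above 0.11 m) and horizontal distance between each of tin1, tin2, tin3 and dish below 0.066 m and z of tin1 in the frame of dish between -0.005 and 0.03 m and z of tin2 in the frame of dish between -0.005 and 0.03 m and z of tin3 in the frame of dish between -0.005 and 0.03 m and value of joint drawer below 0.005 m); the robot touches nothing.
It fails at once if a bystander (probe, jar, pinning block, loupe, stopper) is moved more than 30 mm (distance of any of probe, jar, pinning_block, loupe, stopper from where it was at the start of the episode above 0.03 m).
It fails at once if the drawer is slammed shut (closing faster than 0.6 m/s) (velocity of joint drawer below -0.6 m/s).
Of tin1, tin2, tin3 only 1 to 3 are there at a start; the rules pass over those that are not, and their reading is None.
At some moment in a run one of dish may be knocked a few centimetres aside while the robot is not near it.
Once in a run the grip may slacken for a moment while it holds something.
It also fails if it takes over 210 s, if anything falls off the work surface, if the arm or the gripper's body presses on something with over 40 N, if the wrist force passes 120 N, or if a joint passes its speed limit or range.

## Robot

A 6-joint arm with a two-finger parallel gripper is mounted at the origin on the work surface. World frame = base frame: x ahead of the robot, y to its left, z up, the work surface at z = 0. Lengths are in m, angles in rad, forces in N, time in s.
With the tool pointing down it reaches from about 0.25 to 0.725 m from the base axis. Payload 4 kg.
Tool frame: the origin (TCP) lies midway between the tips of the shut fingers; the grasp point (between the pads) lies bot.pinch_z behind it (bot.pinch_z is the distance from the TCP to the grasp point, in m); z points along the fingers, y is the direction in which the jaws open and shut (so a half turn about z gives the same grasp; the last joint's range is limited). The gripper opens to 85 mm and grips with 20 to 120 N. Pads are 22 mm wide; open, the fingers measure 114 mm over their backs; the gripper's body (76 mm by 85 mm) begins 54 mm behind the grasp point. The pads swing forward as they close: fully open they stand 13 mm farther back than shut.
Start: joints at [0, 0.241, 0.005, 1.335, 0, 1.571], TCP at [0.5, -0, 0.194] pointing down, gripper open.
Joint ranges: [-2.72, 2.72], [-1.05, 1.87], [-1.09, 1.28], [-1.99, 2.15], [-1.42, 1.44], [-3.14, 3.14]. Speed limits (rad/s): [2.79, 2.79, 3.14, 3.14, 3.14, 3.14].

## Interface

Orientations are given as a unit quaternion [x, y, z, w].
In Python, from workcell import bot gives the robot as it stands. The module is installed in compiled form; this text tells all that it offers.
- The arm moves only by the tool move_arm, never from a script. Its argument "series" is a list that holds one entry, the list of rows, each a list of 7 numbers: the shift along the world's x, y, z in cm, then the turn, a rotation vector about the world's x, y, z in degrees, then the opening, from 0 (shut) to 1 (fully open). A call has exactly 5 rows; each row shifts and turns the pose as measured when the row begins; what a row does not reach is not made up. A row lasts 1/10 s, in which the tool goes at most 50 mm and 8.59 degrees, less where a joint would pass 70% of its speed; a pose out of reach is approached as far as the arm can. A call with a gripper value outside its range is refused whole. The fingers move at their own pace and stop on an object; the grip force is fixed at half the most. Time passes only in rows, so rows that do not move let the fingers close, or fill a call up. It gives the time, the measured TCP pose, the force and the opening at its end, in the units of the state.
- bot.get_obs(): the state, without advancing time (a new reading comes with each control period).
- bot.camera(name): name is "scene" or "side" or "wrist"; returns (picture, depth): 384x512x3 uint8, red, green, blue; 384x512 float32, m along the optical axis (not along the pixel's ray), 0 where there is no reading.
- bot.camera_info(name): a dict with "vfov" (degrees; the focal length in pixels is half the picture's height over the tangent of half this angle, whatever the lens; pixels are square), "cx", "cy" (the principal point, pixels), "k1" (the pictures are not rectified: a ray, as slopes to the right and down, at radius r is drawn at 1 + k1 r^2 times it, then the intrinsics apply), "cam_to_world" (4x4, takes a point from camera to world coordinates); the wrist camera has in their place "tool_from_camera" (4x4, takes a point from camera to tool coordinates, whose origin is the TCP and whose axes are the flange's). Camera axes: x right, y down, z forward; pixel columns grow to the right and rows downward; lengths in m; the calibration is good to about 2 mm. A picture is of the moment at which its call begins: read the wrist's pose just before it. camera_info takes no time and is no camera call.
- bot.job_done(): hands the job in, once; it reports no verdict.
Trained networks look in the newest picture that a camera, given by its name, has taken for a name from the list of things; names that differ only in an ending like _2 or _b are one class to them, and where a whole thing is asked for, a point or a joint stands for the part that bears it (a point fixed in the world has none). Each returns a list of dicts, best first, with "confidence" (0 to 1); they miss things now and then, are a little off and sometimes report something else, mostly with a low value. They report only what shows in the picture. A call takes as long as a camera call. They do not tell look-alikes from the thing itself.
- bot.find_in(camera, target): "at" ([x, y, z] in m, in world coordinates, good to about 4 mm: the middle of the surface that is visible of it).
The state is a dict: "clock": time; "joint_pos": joint angles; "joint_vel": joint speeds; "tau": joint torques, N m; "eef_pos": TCP position; "tool_rot": TCP orientation; "ft_force": force on the tool from outside, world axes, zero at the start; "ft_torque": the same for the moment, N m; "grip_width": finger opening in m.
Only numpy, scipy, OpenCV 4.12 (cv2) and the standard library are available. Lean on these libraries where they do the work, as an engineer would, in place of code of your own. Each camera call takes 0.05 s, during which the arm holds its last target.

## Working session

There is one attempt and no reset: what is moved stays moved. The work goes in short steps, Python scripts to look and compute and a tool call to move; the robot and the scene stay as the last step left them, time stands still between calls to the robot, and variables do not carry over. Pictures are saved under pics/ and viewed, and the job is handed in when it is done.

Besides the shell and the picture viewer there is one more tool, called as name(argument=value, ...), one argument or row to a line, values as JSON. move_arm: Moves the arm, as the interface text tells. Its arguments: {"type":"object","properties":{"series":{"type":"array","items":{"type":"array","items":{"type":"array","items":{"type":"number"}}}}},"required":["series"]}

```bash
mkdir -p pics
cat > h.py <<'E'
import numpy as np, cv2
from workcell import bot
from scipy.spatial.transform import Rotation as R
def snap(name,fn=None):
    o=bot.get_obs()
    p,d=bot.camera(name)
    if fn: cv2.imwrite('pics/'+fn,p[:,:,::-1])
    return p,d,o
def cloud(name,d,o):
    i=bot.camera_info(name); h,w=d.shape
    f=h/2/np.tan(np.radians(i['vfov'])/2)
    u,v=np.meshgrid(np.arange(w),np.arange(h))
    K=np.array([[f,0,i['cx']],[0,f,i['cy']],[0,0,1]])
    x=(u-i['cx'])/f;y=(v-i['cy'])/f
    xd,yd=x.copy(),y.copy()
    for _ in range(15):
        s=1+i['k1']*(x*x+y*y); x=xd/s;y=yd/s
    P=np.stack([x*d,y*d,d,np.ones_like(d)],-1)
    if 'cam_to_world' in i: T=np.array(i['cam_to_world'])
    else:
        T=np.eye(4);T[:3,:3]=R.from_quat(o['tool_rot']).as_matrix();T[:3,3]=o['eef_pos']
        T=T@np.array(i['tool_from_camera'])
    W=(P@T.T)[...,:3]; W[d<=0]=np.nan
    return W
E
python3 - <<'E'
from h import *
for c in ['scene','side','wrist']:
    p,d,o=snap(c,c+'0.png'); i=bot.camera_info(c); print(c,{k:(np.round(v,3).tolist()) for k,v in i.items()})
    for t in ['knob','case','stock_tray','dish','canister1','probe','jar','pinning_block','loupe','stopper']:
        print(t,[(np.round(r['at'],3).tolist(),round(r['confidence'],2)) for r in bot.find_in(c,t)])
o=bot.get_obs();print(o,bot.pinch_z)
E
```

```text
scene {'vfov': 56.476, 'cx': 256.209, 'cy': 195.622, 'k1': -0.005, 'cam_to_world': [[0.053, 0.729, -0.683, 1.203], [0.999, -0.038, 0.037, -0.056], [0.002, -0.684, -0.73, 0.726], [0.0, 0.0, 0.0, 1.0]]}
knob [([0.673, 0.011, 0.082], 0.81)]
case [([0.852, 0.006, 0.09], 0.8), ([0.504, -0.343, 0.036], 0.26)]
stock_tray [([0.519, -0.304, 0.004], 0.85)]
dish [([0.499, 0.308, 0.005], 0.79), ([0.673, 0.015, 0.086], 0.7)]
canister1 [([0.579, -0.338, 0.035], 0.76), ([0.629, -0.17, 0.037], 0.74), ([0.447, -0.252, 0.037], 0.73), ([0.504, -0.341, 0.036], 0.73), ([0.51, -0.252, 0.034], 0.7), ([0.572, -0.25, 0.034], 0.63), ([0.444, -0.341, 0.034], 0.58), ([0.676, -0.377, 0.032], 0.51), ([0.521, -0.166, 0.037], 0.45), ([0.495, 0.31, 0.004], 0.16)]
probe []
jar []
pinning_block [([0.371, 0.126, 0.013], 0.74)]
loupe [([0.725, -0.306, 0.008], 0.7), ([0.676, 0.016, 0.081], 0.44), ([0.577, -0.336, 0.034], 0.16)]
stopper [([0.679, 0.013, 0.083], 0.57)]
side {'vfov': 52.353, 'cx': 252.085, 'cy': 191.554, 'k1': 0.003, 'cam_to_world': [[0.999, -0.0, 0.05, 0.551], [-0.044, -0.505, 0.862, -0.786], [0.025, -0.86
[... 1481 characters left out ...]
026], 0.7)]
{'clock': 1.65, 'joint_pos': array([1.25406468e-05, 2.40583337e-01, 5.00603501e-03, 1.33518747e+00,
       4.28577838e-06, 1.57080878e+00]), 'joint_vel': array([ 0.00105859,  0.00020005,  0.00129366,  0.00128431,  0.00056249,
       -0.00045044]), 'tau': array([ 7.58786027e-04, -3.72201204e+01,  2.52682418e+01,  1.34226684e-03,
        2.87393250e-04, -1.80858763e-05]), 'eef_pos': array([5.00008823e-01, 7.73059875e-06, 1.94117104e-01]), 'tool_rot': array([7.07106749e-01, 7.07106813e-01, 1.26708378e-05, 9.64005611e-06]), 'ft_force': array([ 0.23319303, -0.00916053, -0.30930848]), 'ft_torque': array([-0.06217637, -0.02679681, -0.00446032]), 'grip_width': 0.08559396052327911} 0.0187
```

View pics/scene0.png

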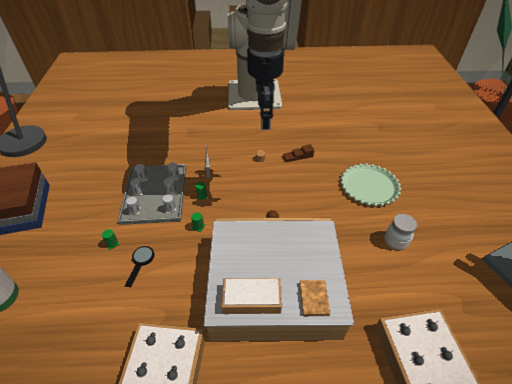

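View pics/side0.png

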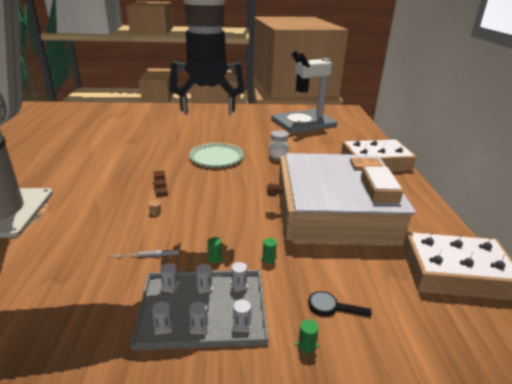

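View pics/wrist0.png

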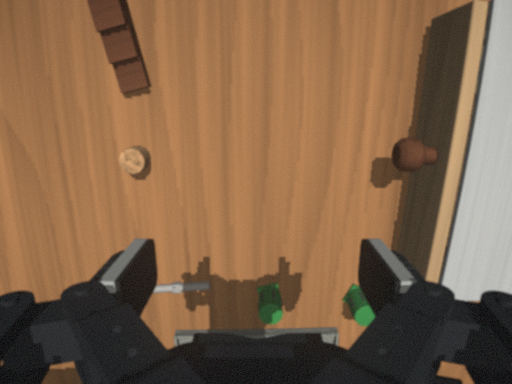

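Three green look-alikes, scene pixels (201,191), (197,222), (110,239), stand outside the tray. The six real grey canisters are all on the tray. Next I measure the case pose.

Run:
```python
from h import *
W=[]
for c in ['scene','side']:
    p,d,o=snap(c); w=cloud(c,d,o).reshape(-1,3); W.append(w)
    m=(abs(w[:,2]-.088)<.006)&(w[:,0]>.6)&(abs(w[:,1])<.2)
    q=w[m][:,:2].astype(np.float32)
    r=cv2.minAreaRect(q); print(c,m.sum(),r,np.round(cv2.boxPoints(r),4).tolist(), w[m][:,2].mean())
    # front edge fit
    b=[];
    for y in np.arange(-.11,.13,.02):
        s=q[abs(q[:,1]-y)<.006]
        if len(s): b.append((y,np.percentile(s[:,0],1)))
    b=np.array(b); print(np.polyfit(b[:,0],b[:,1],1)); print(b.round(4).tolist())
p,d,o=snap('wrist'); w=cloud('wrist',d,o)
k=w[130:172,388:425].reshape(-1,3); k=k[(k[:,2]>.04)&(k[:,2]<.075)]; print('knob',k.min(0),k.max(0),np.median(k,0))
```

```text
scene 11280 ((0.802100419998169, 0.007512152194976807), (0.27672064304351807, 0.25883129239082336), 87.43939971923828) [[0.6665999889373779, -0.12489999830722809], [0.9251999855041504, -0.13650000095367432], [0.9376000165939331, 0.14000000059604645], [0.6790000200271606, 0.15150000154972076]] 0.08683039792019355
[0.03990507 0.68522431]
[[-0.11, 0.6811], [-0.09, 0.6828], [-0.07, 0.6823], [-0.05, 0.6849], [-0.03, 0.6842], [-0.01, 0.6763], [0.01, 0.6872], [0.03, 0.6903], [0.05, 0.6883], [0.07, 0.6889], [0.09, 0.6835], [0.11, 0.6928]]
side 4892 ((0.8083182573318481, 0.006177783012390137), (0.282105952501297, 0.2457759529352188), 87.4140396118164) [[0.6791999936103821, -0.12919999659061432], [0.9247000217437744, -0.14030000567436218], [0.9373999834060669, 0.14149999618530273], [0.6919000148773193, 0.1526000052690506]] 0.08543470186696231
[0.04557747 0.68653577]
[[-0.11, 0.682], [-0.09, 0.6823], [-0.07, 0.6827], [-0.05, 0.6847], [-0.03, 0.6857], [-0.01, 0.6854], [0.01, 0.6858], [0.03, 0.6891], [0.05, 0.6886], [0.07, 0.6892], [0.09, 0.6919], [0.11, 0.691]]
knob [ 0.63150624 -0.00678278  0.04038965] [0.67055257 0.02827681 0.07246706] [0.63991404 0.01444566 0.06599081]
```

move_arm(
  series=[
    [[1.4,0,-0.5,0,0,8.5,1],[1.4,0,-0.5,0,0,8.5,1],[1.4,0,-0.5,0,0,8.5,1],[1.4,0,-0.5,0,0,8.5,1],[1.4,0,-0.5,0,0,8.5,1]],
  ],
)

```text
clock: 2.3
eef_pos: [0.5715, -0.0, 0.1699]
tool_rot: [0.397, 0.918, 0.001, 0.001]
ft_force: [0.9, 0.6, 0.2]
grip_width: 0.0853
```

move_arm(
  series=[
    [[1,0.3,0,0,0,8.5,1],[1,0.3,0,0,0,8.5,1],[1,0.3,0,0,0,8.5,1],[1,0.2,0,0,0,8.5,1],[1,0.2,0,0,0,8.5,1]],
  ],
)

```text
clock: 2.8
eef_pos: [0.6233, 0.0131, 0.1676]
tool_rot: [0.033, 0.999, 0.0, -0.001]
ft_force: [-0.1, -0.2, 0.2]
grip_width: 0.0852
```

Run:
```python
from h import *
p,d,o=snap('wrist','w1.png'); w=cloud('wrist',d,o); print(o['eef_pos'],R.from_quat(o['tool_rot']).as_matrix().round(3),o['joint_pos'],o['clock'])
f=w.reshape(-1,3); 
m=(f[:,0]>.61)&(f[:,0]<.665)&(abs(f[:,1]-.012)<.03)&(f[:,2]>.03)&(f[:,2]<.08)
k=f[m]; print(m.sum(),np.percentile(k,[2,50,98],axis=0))
top=k[k[:,2]>.062]; print(np.percentile(top,[2,50,98],axis=0))
print(bot.find_in('wrist','knob'))
```

```text
[0.62333917 0.01307225 0.16757035] [[-0.998  0.066 -0.002]
 [ 0.066  0.998  0.   ]
 [ 0.002  0.    -1.   ]] [2.06845148e-02 5.03599273e-01 3.21304655e-01 1.39064093e+00
 5.19253614e-04 8.69118467e-02] 2.8
1125 [[ 0.63214513 -0.00128037  0.0510704 ]
 [ 0.64319242  0.01285452  0.06615852]
 [ 0.66379879  0.02725125  0.0712251 ]]
[[ 6.32854672e-01 -1.05904689e-04  6.22236293e-02]
 [ 6.44241582e-01  1.27536158e-02  6.74816502e-02]
 [ 6.63174565e-01  2.56042493e-02  7.12563100e-02]]
[{'at': [0.6745, 0.0162, 0.0638], 'confidence': 0.87}]
```

View pics/w1.png

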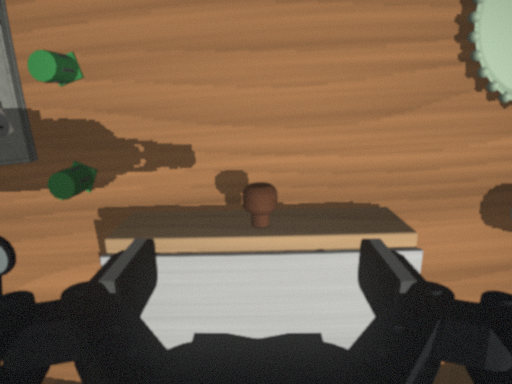

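Knob at pixel (260,200), centre about (0.645, 0.013). I go down over it and grip.

move_arm(
  series=[
    [[1.1,0,-2,0,0,1.2,1],[1.1,0,-3,0,0,0,1],[0,0,-3,0,0,0,1],[0,0,-3,0,0,0,1],[0,0,-2.1,0,0,0,1]],
  ],
)

```text
clock: 3.4
eef_pos: [0.6483, 0.0128, 0.0376]
tool_rot: [0.035, 0.999, 0.0, 0.004]
ft_force: [-0.6, -0.5, 0.0]
grip_width: 0.085
```

move_arm(
  series=[
    [[0,0,0,0,0,0,0],[0,0,0,0,0,0,0],[0,0,0,0,0,0,0],[0,0,0,0,0,0,0],[0,0,0,0,0,0,0]],
  ],
)

```text
clock: 3.9
eef_pos: [0.6465, 0.0124, 0.0383]
tool_rot: [0.039, 0.999, 0.0, 0.003]
ft_force: [0.1, -0.2, -0.6]
grip_width: 0.0123
```

Run:
```python
from h import *
print(bot.get_obs()['grip_width'])
snap('wrist','w2.png'); p,d,o=snap('side'); cv2.imwrite('pics/s2.png',cv2.resize(p[120:260,200:340,::-1],None,fx=4,fy=4))
print(bot.get_obs()['grip_width'])
```

```text
0.012278889276153239
0.00023535056904729545
```

View pics/w2.png

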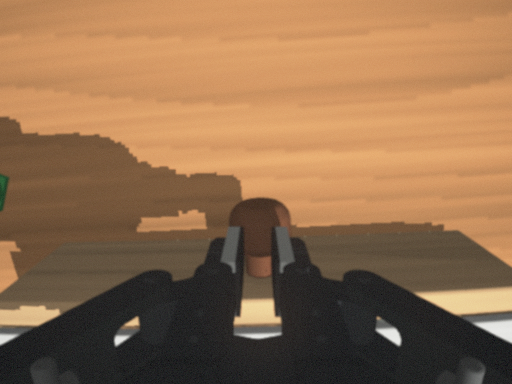

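View pics/s2.png

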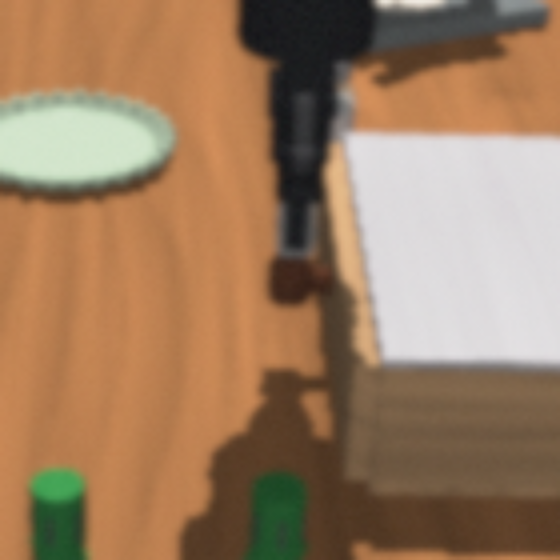

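The fingers shut on the upper part of the knob and slipped off it: open fingers stand farther back than the shut-finger TCP suggests. I open, go lower and grip again.

move_arm(
  series=[
    [[0,0,3,0,0,0,1],[0,0,0,0,0,0,1],[0,0,0,0,0,0,1],[0,0,0,0,0,0,1],[0,0,0,0,0,0,1]],
  ],
)

```text
clock: 4.5
eef_pos: [0.6472, 0.0125, 0.0701]
tool_rot: [0.039, 0.999, 0.0, 0.004]
ft_force: [-0.5, -0.2, -0.2]
grip_width: 0.0726
```

Run:
```python
from h import *
p,d,o=snap('wrist','w3.png');w=cloud('wrist',d,o); print(o['eef_pos'],o['grip_width'])
f=w.reshape(-1,3); 
m=(f[:,0]>.60)&(f[:,0]<.665)&(abs(f[:,1]-.012)<.025)&(f[:,2]>.03)&(f[:,2]<.08)
k=f[m]; print(m.sum(),np.percentile(k,[2,50,98],axis=0))
p,d,o=snap('side');cv2.imwrite('pics/s3.png',cv2.resize(p[120:260,200:340,::-1],None,fx=4,fy=4))
```

```text
[0.64723745 0.01249988 0.07006427] 0.07255153987446626
2496 [[ 0.63226671 -0.00133239  0.05139374]
 [ 0.64273973  0.01290142  0.06623588]
 [ 0.66381296  0.02712135  0.07112805]]
```

View pics/w3.png

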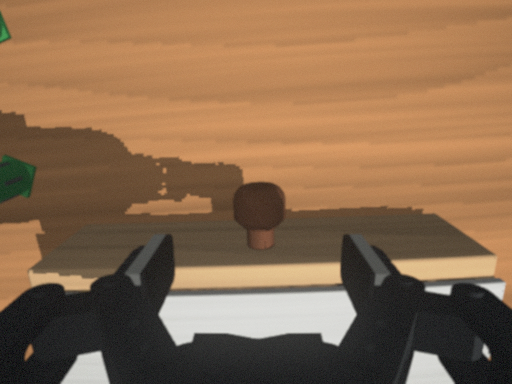

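View pics/s3.png

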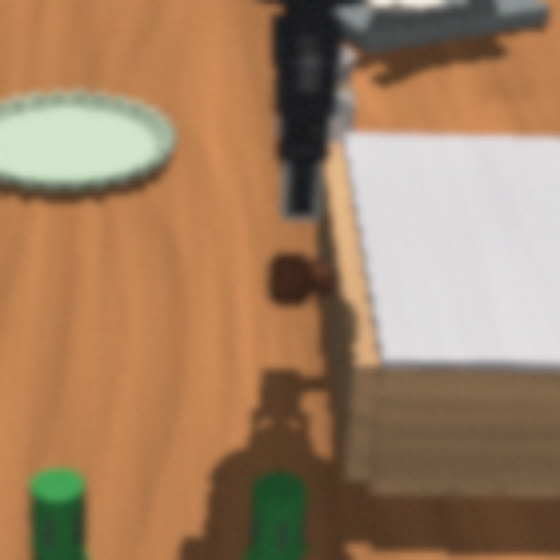

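move_arm(
  series=[
    [[-0.1,0,-2.5,0,0,0,1],[0,0,-2.5,0,0,0,1],[0,0,0,0,0,0,0.2],[0,0,0,0,0,0,0.2],[0,0,0,0,0,0,0]],
  ],
)

```text
clock: 5.1
eef_pos: [0.6463, 0.0125, 0.0191]
tool_rot: [0.039, 0.999, 0.0, 0.004]
ft_force: [-0.5, 0.5, 0.7]
grip_width: 0.044
```

move_arm(
  series=[
    [[0,0,0,0,0,0,0],[0,0,0,0,0,0,0],[0,0,0,0,0,0,0],[0,0,0,0,0,0,0],[0,0,0,0,0,0,0]],
  ],
)

```text
clock: 5.6
eef_pos: [0.647, 0.0138, 0.0207]
tool_rot: [0.038, 0.999, 0.002, 0.005]
ft_force: [-0.1, 0.5, -3.2]
grip_width: 0.026
```

move_arm(
  series=[
    [[-1.5,0.06,0,0,0,0,0],[-1.5,0.06,0,0,0,0,0],[-1.5,0.06,0,0,0,0,0],[-1.5,0.06,0,0,0,0,0],[-1.5,0.06,0,0,0,0,0]],
  ],
)

```text
clock: 6.1
eef_pos: [0.5847, 0.0165, 0.0208]
tool_rot: [0.038, 0.999, 0.002, 0.018]
ft_force: [3.2, 1.4, -5.8]
grip_width: 0.0254
```

move_arm(
  series=[
    [[-2,0.09,0,0,0,0,0],[-2,0.09,0,0,0,0,0],[-2,0.09,0,0,0,0,0],[-2,0.09,0,0,0,0,0],[-2,0.09,0,0,0,0,0]],
  ],
)

```text
clock: 6.6
eef_pos: [0.4984, 0.0203, 0.0209]
tool_rot: [0.038, 0.999, 0.001, 0.033]
ft_force: [18.4, -0.1, -25.3]
grip_width: 0.0259
```

move_arm(
  series=[
    [[-2,0.09,0,0,0,0,0],[-2,0.09,0,0,0,0,0],[-1,0.05,0,0,0,0,0],[0,0,0,0,0,0,0],[0,0,0,0,0,0,0]],
  ],
)

```text
clock: 7.1
eef_pos: [0.47, 0.0219, 0.0365]
tool_rot: [0.039, 0.998, 0.001, 0.058]
ft_force: [0.1, -0.3, -0.3]
grip_width: -0.0001
```

Run:
```python
from h import *
p,d,o=snap('scene','sc4.png'); print(o['eef_pos'],o['ft_force'],o['grip_width'])
for c in ['scene','side']:
  if c=='side': p,d,o=snap('side','s4.png')
  for t in ['box_floor','tin1','knob','dish']: print(c,t,[(np.round(r['at'],3).tolist(),round(r['confidence'],2)) for r in bot.find_in(c,t)])
```

```text
[0.46996436 0.02193018 0.03651004] [ 0.08565189 -0.29649848 -0.25845782] -6.591680877230199e-05
scene box_floor [([0.538, 0.026, 0.037], 0.72), ([0.571, -0.253, 0.035], 0.38)]
scene tin1 [([0.607, 0.044, 0.05], 0.74), ([0.588, -0.06, 0.049], 0.68), ([0.6, -0.009, 0.048], 0.58)]
scene knob [([0.535, 0.024, 0.038], 0.68)]
scene dish [([0.497, 0.31, 0.002], 0.59)]
side box_floor [([0.594, -0.002, 0.03], 0.71), ([0.582, -0.072, 0.054], 0.71)]
side tin1 [([0.599, 0.03, 0.05], 0.6), ([0.742, -0.08, 0.07], 0.59), ([0.58, -0.073, 0.051], 0.55), ([0.591, -0.018, 0.049], 0.48)]
side knob [([0.595, -0.001, 0.028], 0.92), ([0.505, -0.266, 0.036], 0.73), ([0.368, -0.009, 0.022], 0.29)]
side dish [([0.498, 0.316, 0.006], 0.86), ([0.593, -0.003, 0.03], 0.72)]
```

View pics/sc4.png

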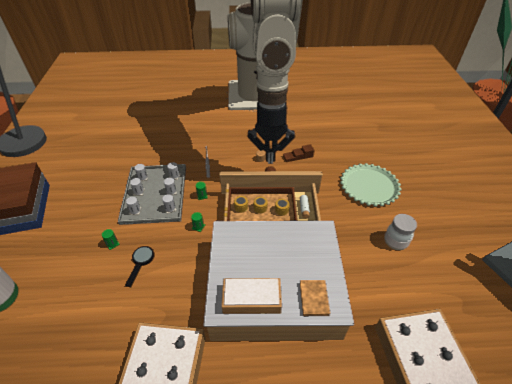

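View pics/s4.png

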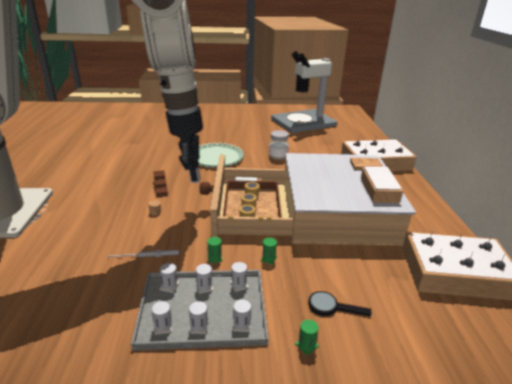

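```bash
cat >> h.py <<'E'
def fixrot(o,ang):
    """world rotvec (deg) to bring tool to pointing down with tool y at angle ang deg (from world x)"""
    a=np.radians(ang); y=np.array([np.cos(a),np.sin(a),0]); z=np.array([0,0,-1.]); x=np.cross(y,z)
    T=np.stack([x,y,z],1); return np.degrees((R.from_matrix(T)*R.from_quat(o['tool_rot']).inv()).as_rotvec())
E
python3 - <<'E'
from h import *
o=bot.get_obs(); print(fixrot(o,87.5))
p,d,o=snap('scene'); w=cloud('scene',d,o).reshape(-1,3)
p,d,o=snap('side'); w2=cloud('side',d,o).reshape(-1,3)
for f in (w,w2):
  f=f[(abs(f[:,2]-.082)<.004)&(f[:,0]<.62)&(f[:,0]>.5)&(abs(f[:,1])<.12)]
  for y in (-.1,-.05,0,.05,.1):
    s=f[abs(f[:,1]-y)<.015]; print(y,len(s),np.percentile(s[:,0],[5,50,95]) if len(s) else '')
E
```

```text
[-0.01562378  6.44849202  1.96532888]
-0.1 41 [0.50946228 0.51512173 0.51950399]
-0.05 48 [0.50749307 0.51597667 0.52248995]
0 51 [0.51054807 0.51878049 0.52367717]
0.05 53 [0.51240014 0.52118155 0.52786068]
0.1 49 [0.51508175 0.52264986 0.52912097]
-0.1 50 [0.5075855  0.51338601 0.51963843]
-0.05 42 [0.50976119 0.51588745 0.52218918]
0 37 [0.51215435 0.51830266 0.52349457]
0.05 28 [0.5145414  0.51986011 0.52659198]
0.1 21 [0.51788729 0.52326846 0.52813988]
```

move_arm(
  series=[
    [[0,0,3,0,0,0,0.6],[0,0,4,0,6.4,0,0.6],[2,0,4,0,0,2,0.6],[4,0,2,0,0,0,0.6],[4,-1,2,0,0,0,0.6]],
  ],
)

```text
clock: 8.2
eef_pos: [0.5583, 0.0124, 0.1801]
tool_rot: [0.02, 1.0, -0.001, -0.004]
ft_force: [1.4, 1.2, 0.9]
grip_width: 0.0513
```

Run:
```python
from h import *
p,d,o=snap('wrist','w5.png'); w=cloud('wrist',d,o); print(o['eef_pos'],o['grip_width'],fixrot(o,87.5),o['clock'])
print([(np.round(r['at'],3).tolist(),round(r['confidence'],2)) for r in bot.find_in('wrist','tin1')])
np.save('w5.npy',w)
# world-map top view 1mm/px  x .5-.72, y -.14..0.16
img=np.zeros((300,240,3),np.uint8)
f=w.reshape(-1,3);c=p.reshape(-1,3);ok=~np.isnan(f[:,0])
u=((f[:,0]-.5)*1000); v=((f[:,1]+.14)*1000)
ok&=(u>=0)&(u<240)&(v>=0)&(v<300)
img[v[ok].astype(int),u[ok].astype(int)]=c[ok][:,::-1]
cv2.imwrite('pics/map5.png',cv2.resize(cv2.dilate(img,np.ones((2,2))),None,fx=2,fy=2))
t=(f[:,2]>.046)&(f[:,2]<.054)&(f[:,0]>.53)&(f[:,0]<.66)&(abs(f[:,1])<.1)
m=np.zeros((300,240),np.uint8); m[v[t].astype(int),u[t].astype(int)]=255
m=cv2.morphologyEx(m,cv2.MORPH_CLOSE,np.ones((5,5)))
for ct in cv2.findContours(m,0,2)[0]:
  if cv2.contourArea(ct)>150: (cx,cy),r=cv2.minEnclosingCircle(ct); print(cx/1000+.5,cy/1000-.14,r,cv2.contourArea(ct))
```

```text
[0.55829957 0.01239007 0.18006368] 0.051315287660152184 [ 0.12903857 -0.41455475 -0.25112476] 8.2
[([0.578, -0.064, 0.05], 0.98), ([0.594, 0.042, 0.05], 0.81), ([0.59, -0.009, 0.049], 0.76)]
0.597 0.04149999999999998 18.33721923828125 952.5
0.5870941162109375 -0.013517646789550808 18.157751083374023 934.0
0.5821666641235351 -0.06354762268066408 18.201202392578125 953.5
0.588 -0.09050000000000001 58.77296829223633 440.0
```

View pics/w5.png

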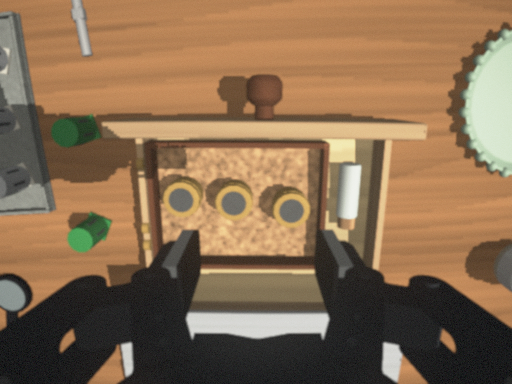

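View pics/map5.png

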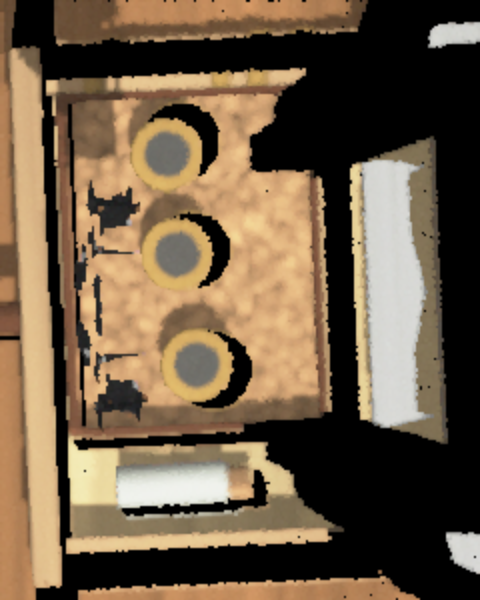

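Tins seen at wrist pixels (183,200), (234,201), (291,208); the map puts them at (0.582,-0.0635), (0.587,-0.0135) and (0.597,0.0415), radii 18 mm. I turn the jaws along x and go to the first.

move_arm(
  series=[
    [[0.5,-1.6,0,0,0,-8.5,0.55],[0.5,-1.6,0,0,0,-8.5,0.55],[0.5,-1.6,0,0,0,-8.5,0.55],[0.5,-1.5,0,0,0,-8.5,0.55],[0.4,-1.3,0,0,0,-8.5,0.55]],
  ],
)

```text
clock: 8.8
eef_pos: [0.5864, -0.0654, 0.1786]
tool_rot: [0.388, 0.922, -0.002, -0.002]
ft_force: [0.8, -0.1, 1.3]
grip_width: 0.0469
```

move_arm(
  series=[
    [[0,0,-0.5,0,0,-8.5,0.55],[0,0,-0.5,0,0,-8.5,0.55],[0,0,-0.5,0,0,-8.5,0.55],[0,0,-0.5,0,0,-8.5,0.55],[0,0,-0.5,0,0,-8.5,0.55]],
  ],
)

```text
clock: 9.3
eef_pos: [0.5819, -0.0672, 0.1492]
tool_rot: [0.699, 0.716, -0.002, -0.006]
ft_force: [0.9, -0.2, -0.0]
grip_width: 0.047
```

Run:
```python
from h import *
p,d,o=snap('wrist','w6.png'); print(o['eef_pos'],o['grip_width'],fixrot(o,-2.5),o['joint_pos'].round(2))
print([(np.round(r['at'],3).tolist(),round(r['confidence'],2)) for r in bot.find_in('wrist','tin1')])
```

```text
[ 0.58187342 -0.06716189  0.14924431] 0.04696198221284214 [-0.30814404 -0.66764006 -3.8817967 ] [-0.12  0.44  0.18  1.32  0.    1.43]
[([0.581, -0.061, 0.053], 0.8), ([0.596, 0.042, 0.054], 0.79), ([0.593, -0.011, 0.052], 0.75)]
```

View pics/w6.png

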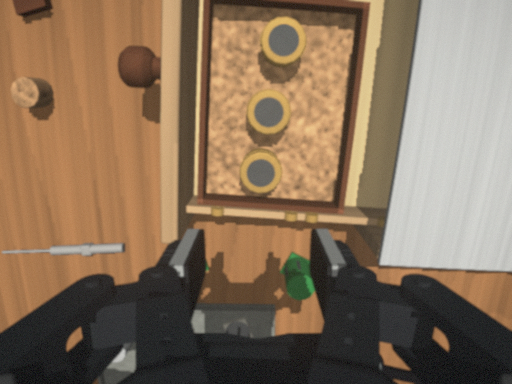

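move_arm(
  series=[
    [[0,0.4,-3.5,0,-0.6,-3.9,0.55],[0,0,-3.5,0,0,0,0.55],[0,0,-1,0,0,0,0.55],[0,0,0,0,0,0,0.55],[0,0,0,0,0,0,0.55]],
  ],
)

```text
clock: 9.9
eef_pos: [0.5809, -0.0627, 0.0689]
tool_rot: [0.716, 0.698, 0.002, -0.002]
ft_force: [-0.6, -1.3, 0.1]
grip_width: 0.0466
```

move_arm(
  series=[
    [[0.1,0,-2.5,0,0,0,0.55],[0,0,-2,0,0,0,0.55],[0,0,0,0,0,0,0.55],[0,0,0,0,0,0,0],[0,0,0,0,0,0,0]],
  ],
)

```text
clock: 10.4
eef_pos: [0.5894, -0.0636, 0.0327]
tool_rot: [0.715, 0.699, 0.007, 0.004]
ft_force: [1.0, 0.2, 0.1]
grip_width: 0.0187
```

move_arm(
  series=[
    [[0,0,0,0,0,0,0],[0,0,0,0,0,0,0],[0,0,2,0,0,0,0],[0,0,4,0,0,0,0],[0,0,4,0,0,0,0]],
  ],
)

```text
clock: 10.9
eef_pos: [0.5861, -0.0632, 0.1328]
tool_rot: [0.715, 0.699, 0.004, 0.001]
ft_force: [0.2, -0.1, 0.3]
grip_width: -0.0001
```

Run:
```python
from h import *
p,d,o=snap('wrist','w7.png'); print(o['eef_pos'],o['grip_width'])
print([(np.round(r['at'],3).tolist(),round(r['confidence'],2)) for r in bot.find_in('wrist','tin1')])
```

```text
[ 0.58608039 -0.06322853  0.13279142] -6.036655730896554e-05
[([0.597, 0.042, 0.05], 0.9), ([0.59, -0.012, 0.046], 0.74)]
```

View pics/w7.png

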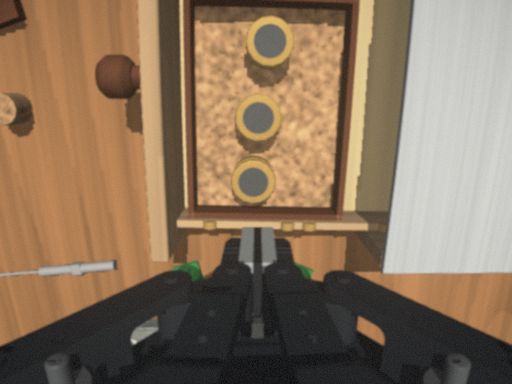

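Run:
```python
from h import *
p,d,o=snap('wrist'); w=cloud('wrist',d,o)
T=R.from_quat(o['tool_rot']).as_matrix(); t=(w-o['eef_pos'])@T
for r in range(225,345,8): print(r,[np.round(t[r,c]*1000).tolist() for c in (248,258,268)])
p,d,o=snap('side','s8.png');
w=cloud('side',d,o); t=(w-o['eef_pos'])@T
m=(abs(t[...,0])<.05)&(abs(t[...,1])<.05)&(t[...,2]>-.1)&(t[...,2]<.03)
print(m.sum(),np.nanpercentile(t[m],[1,99],axis=0)*1000); 
cv2.imwrite('pics/s8.png',cv2.resize(p[60:260,150:350,::-1],None,fx=3,fy=3))
```

```text
225 [[-59.0, -9.0, 137.0], [-39.0, 1.0, 87.0], [-40.0, 9.0, 88.0]]
233 [[10.0, -4.0, -50.0], [nan, nan, nan], [10.0, 5.0, -49.0]]
241 [[10.0, -4.0, -58.0], [9.0, 0.0, -57.0], [10.0, 4.0, -59.0]]
249 [[10.0, -3.0, -65.0], [10.0, 0.0, -65.0], [10.0, 4.0, -64.0]]
257 [[10.0, -3.0, -71.0], [9.0, 0.0, -71.0], [10.0, 4.0, -72.0]]
265 [[9.0, -3.0, -75.0], [9.0, 0.0, -76.0], [11.0, 4.0, -79.0]]
273 [[11.0, -3.0, -85.0], [5.0, 0.0, -75.0], [11.0, 3.0, -85.0]]
281 [[11.0, -3.0, -89.0], [2.0, 0.0, -75.0], [11.0, 3.0, -90.0]]
289 [[10.0, -3.0, -92.0], [-0.0, 0.0, -76.0], [11.0, 3.0, -95.0]]
297 [[7.0, -3.0, -92.0], [-3.0, 0.0, -77.0], [9.0, 3.0, -95.0]]
305 [[0.0, -3.0, -87.0], [-7.0, 0.0, -76.0], [1.0, 4.0, -87.0]]
313 [[-3.0, -3.0, -86.0], [-10.0, 0.0, -76.0], [-2.0, 4.0, -87.0]]
321 [[-6.0, -3.0, -87.0], [-161.0, 1.0, 124.0], [-5.0, 4.0, -87.0]]
329 [[-9.0, -3.0, -86.0], [-179.0, 1.0, 133.0], [-9.0, 4.0, -87.0]]
337 [[8.0, -2.0, -112.0], [-189.0, 1.0, 133.0], [9.0, 3.0, -112.0]]
619 [[-15.92670225 -36.58120276 -99.33334593]
 [  9.88723937  40.67166549 -38.68803986]]
```

View pics/s8.png

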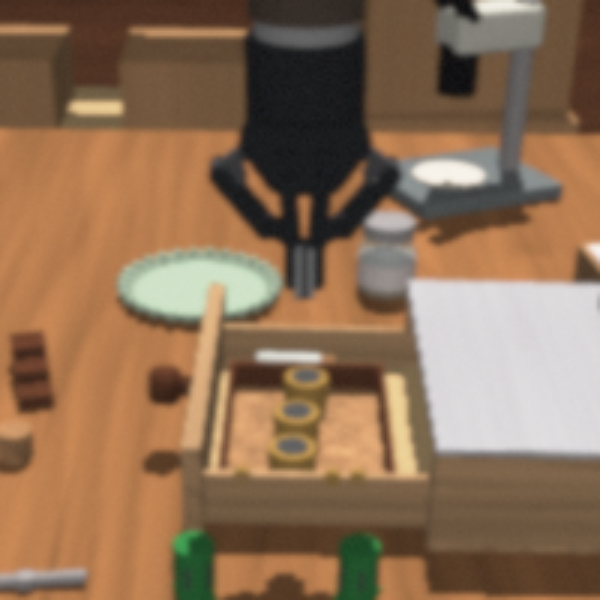

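Run:
```python
from h import *
p,d,o=snap('wrist'); w=cloud('wrist',d,o)
T=R.from_quat(o['tool_rot']).as_matrix(); t=(w-o['eef_pos'])@T
for r in range(224,238,1): print(r,[np.round(t[r,c]*1000).tolist()+[round(float(d[r,c]),3)] for c in (250,268)])
p,d,o=snap('side');w=cloud('side',d,o); t=(w-o['eef_pos'])@T
m=(abs(t[...,0])<.03)&(abs(t[...,1])<.015)&(t[...,2]>-.1)&(t[...,2]<.1)
v,u=np.where(m); 
for r in np.unique(v): s=t[r][m[r]]; print(r,len(s),np.round(np.median(s,0)*1000))
```

```text
224 [[-37.0, -6.0, 83.0, 0.281], [-37.0, 9.0, 83.0, 0.28]]
225 [[-37.0, -6.0, 82.0, 0.28], [-37.0, 9.0, 81.0, 0.279]]
226 [[-38.0, -6.0, 83.0, 0.281], [-38.0, 9.0, 82.0, 0.28]]
227 [[10.0, -3.0, -42.0, 0.148], [10.0, 5.0, -44.0, 0.146]]
228 [[10.0, -3.0, -45.0, 0.146], [10.0, 5.0, -45.0, 0.145]]
229 [[10.0, -3.0, -44.0, 0.146], [10.0, 5.0, -45.0, 0.145]]
230 [[10.0, -3.0, -47.0, 0.143], [10.0, 5.0, -47.0, 0.143]]
231 [[10.0, -3.0, -48.0, 0.142], [9.0, 5.0, -46.0, 0.144]]
232 [[10.0, -3.0, -50.0, 0.14], [10.0, 5.0, -49.0, 0.141]]
233 [[10.0, -3.0, -49.0, 0.141], [10.0, 5.0, -50.0, 0.141]]
234 [[10.0, -3.0, -50.0, 0.141], [10.0, 4.0, -51.0, 0.139]]
235 [[10.0, -3.0, -51.0, 0.139], [10.0, 4.0, -52.0, 0.138]]
236 [[9.0, -3.0, -52.0, 0.139], [10.0, 4.0, -53.0, 0.137]]
237 [[10.0, -3.0, -53.0, 0.137], [10.0, 4.0, -54.0, 0.137]]
129 1 [ 11.   5. -97.]
130 1 [  9.   5. -95.]
131 1 [  9.   5. -93.]
132 1 [  8.   5. -91.]
133 11 [-14.   5. -98.]
134 13 [-11.  -3. -95.]
135 14 [-10.  -2. -92.]
136 14 [-11.  -2. -91.]
137 14 [-11.  -2. -89.]
138 15 [-11.  -1. -87.]
139 15 [-11.  -1. -84.]
140 15 [-10.  -1. -82.]
141 16 [-11.  -0. -80.]
142 16 [-11.  -0. -78.]
143 15 [-11.   1. -76.]
144 14 [ -8.   2. -73.]
145 14 [ -9.   2. -71.]
146 14 [ -9.   2. -69.]
147 14 [ -9.   2. -66.]
148 14 [ -9.   2. -64.]
149 13 [ -8.   1. -62.]
150 13 [ -9.   1. -60.]
151 13 [ -9.   1. -58.]
152 12 [ -8.   2. -55.]
153 13 [ -8.   1. -53.]
154 13 [ -8.   1. -51.]
155 13 [ -9.   1. -49.]
156 13 [ -9.   1. -47.]
157 13 [ -9.   1. -45.]
158 9 [-10.   3. -43.]
159 7 [-10.   1. -41.]
160 7 [-10.   1. -38.]
205 9 [14. -4. 85.]
206 11 [ 9. -2. 84.]
207 12 [ 5. -1. 84.]
208 13 [ 1.  0. 84.]
209 13 [-3.  0. 84.]
210 13 [-7.  0. 84.]
211 13 [-12.   0.  84.]
212 13 [-14.  -0.  85.]
213 13 [-15.   0.  87.]
214 13 [-16.   0.  89.]
215 12 [-17.  -1.  91.]
216 12 [-16.  -1.  94.]
```

Both cameras show the real shut tips about 41 mm behind the reported TCP, and every grasp so far agrees with that. I'll work with tip z = reported z + 0.041 and go down in steps, watching the force.

move_arm(
  series=[
    [[-0.4,0,-3.5,0,0,0,0.58],[0,0,-3.5,0,0,0,0.58],[0,0,-3,0,0,0,0.58],[0,0,-1,0,0,0,0.58],[0,0,0,0,0,0,0.58]],
  ],
)

```text
clock: 11.7
eef_pos: [0.5767, -0.0626, 0.0123]
tool_rot: [0.715, 0.699, 0.001, -0.002]
ft_force: [-0.9, -0.2, 1.2]
grip_width: 0.05
```

Run:
```python
from h import *
p,d,o=snap('side'); print(o['eef_pos'],o['grip_width'],o['ft_force'],fixrot(o,-2.5))
cv2.imwrite('pics/s9.png',cv2.resize(p[80:260,180:340,::-1],None,fx=3.3,fy=3.3))
p,d,o=snap('wrist','w9.png')
```

```text
[ 0.57673101 -0.06263824  0.01233252] 0.05002317560101256 [-0.87604847 -0.15551573  1.15440817] [-0.31845071 -0.07399875 -1.21790159]
```

View pics/s9.png

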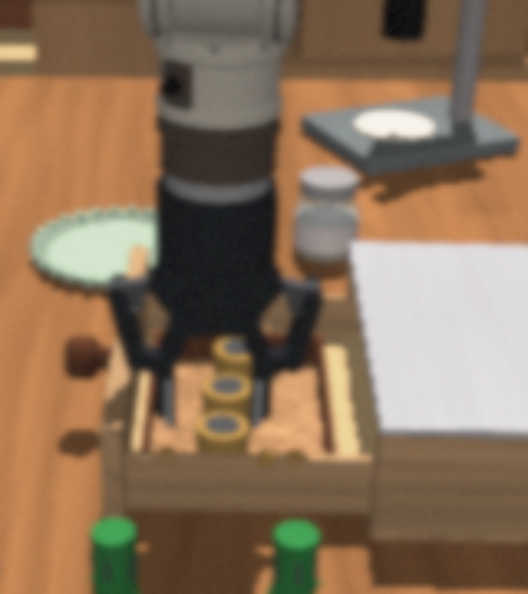

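View pics/w9.png

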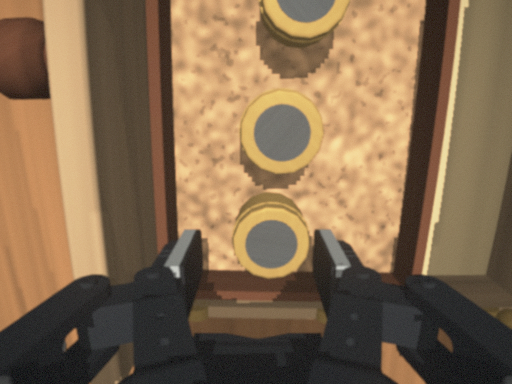

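move_arm(
  series=[
    [[0.5,-0.1,0,0,0,-1.2,0.58],[0.1,0,-1,0,0,0,0.58],[0.1,0,-1,0,0,0,0.58],[0,0,0,0,0,0,0.58],[0,0,0,0,0,0,0.58]],
  ],
)

```text
clock: 12.3
eef_pos: [0.5909, -0.0644, -0.002]
tool_rot: [0.723, 0.691, 0.006, 0.003]
ft_force: [0.4, 0.6, 0.0]
grip_width: 0.0497
```

Run:
```python
from h import *
p,d,o=snap('wrist','w10.png'); print(o['eef_pos'],o['grip_width'],o['ft_force'],fixrot(o,-2.5))
```

```text
[ 0.59090171 -0.06444722 -0.00203802] 0.04965455910528976 [0.4362815  0.60853321 0.00268685] [-0.22728161  0.71532528  0.08732613]
```

View pics/w10.png

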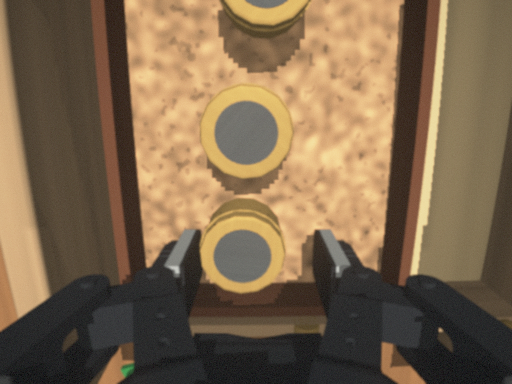

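move_arm(
  series=[
    [[-0.8,0,0,0,0,0,0.58],[0,0,0,0,0,0,0.58],[0,0,0,0,0,0,0.58],[0,0,0,0,0,0,0.58],[0,0,0,0,0,0,0.58]],
  ],
)

```text
clock: 12.85
eef_pos: [0.5819, -0.0645, -0.0013]
tool_rot: [0.723, 0.691, 0.006, 0.003]
ft_force: [-0.7, -0.5, -0.1]
grip_width: 0.0496
```

move_arm(
  series=[
    [[0,0,-1,0,0,0,0.58],[0,0,0,0,0,0,0.58],[0,0,0,0,0,0,0],[0,0,0,0,0,0,0],[0,0,0,0,0,0,0]],
  ],
)

```text
clock: 13.35
eef_pos: [0.5826, -0.0645, -0.0117]
tool_rot: [0.723, 0.691, 0.006, 0.003]
ft_force: [0.3, -0.0, -0.5]
grip_width: 0.0343
```

move_arm(
  series=[
    [[0,0,0,0,0,0,0],[0,0,1.5,0,0,0,0],[0,0,3,0,0,0,0],[0,0,4,0,0,0,0],[0,0,2,0,0,0,0]],
  ],
)

```text
clock: 13.85
eef_pos: [0.5766, -0.0638, 0.0899]
tool_rot: [0.723, 0.691, 0.002, -0.002]
ft_force: [0.7, -0.3, -0.5]
grip_width: 0.0341
```

Run:
```python
from h import *
p,d,o=snap('wrist','w11.png'); print(o['eef_pos'],o['grip_width'],o['ft_force'],fixrot(o,-2.5))
print([(np.round(r['at'],3).tolist(),round(r['confidence'],2)) for r in bot.find_in('wrist','tin1')])
p,d,o=snap('scene');print([(np.round(r['at'],3).tolist(),round(r['confidence'],2)) for r in bot.find_in('scene','dish')])
w=cloud('scene',d,o).reshape(-1,3); f=w[(w[:,2]>.008)&(w[:,2]<.02)&(abs(w[:,0]-.5)<.12)&(abs(w[:,1]-.31)<.12)]
print(cv2.minEnclosingCircle(f[:,:2].astype(np.float32)),len(f))
```

```text
[ 0.57661603 -0.06382979  0.08990177] 0.034075089534916544 [ 0.72138974 -0.31983515 -0.50309797] [-0.3063741   0.00416248  0.08814396]
[([0.572, -0.06, 0.152], 0.94), ([0.596, 0.042, 0.051], 0.79), ([0.588, -0.009, 0.047], 0.62)]
[([0.539, 0.313, 0.003], 0.58)]
((0.5460846424102783, 0.3108430802822113), 0.0844215676188469) 490
```

View pics/w11.png

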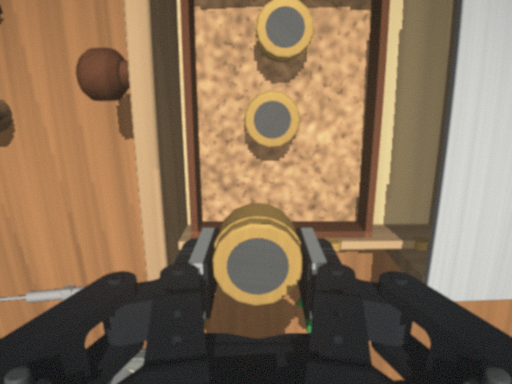

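The tin is held, and the dish has already been knocked to about (0.543, 0.311). I carry the tin there.

move_arm(
  series=[
    [[-0.6,4,0.5,0,0,0,0],[-0.6,4.5,0.5,0,0,0,0],[-0.6,4.5,0,0,0,0,0],[-0.6,4.5,0,0,0,0,0],[-0.6,4.5,0,0,0,0,0]],
  ],
)

```text
clock: 14.55
eef_pos: [0.5374, 0.1552, 0.0845]
tool_rot: [0.728, 0.686, -0.007, -0.008]
ft_force: [1.4, -0.6, -1.0]
grip_width: 0.0342
```

```bash
cat > dish.py <<'E'
from h import *
for c in ['scene','side']:
    p,d,o=snap(c); w=cloud(c,d,o).reshape(-1,3); f=w[(w[:,2]>.009)&(w[:,2]<.018)&(abs(w[:,0]-.53)<.13)&(abs(w[:,1]-.31)<.11)]
    print(c,cv2.minEnclosingCircle(f[:,:2].astype(np.float32)),len(f),[(np.round(r['at'],3).tolist(),round(r['confidence'],2)) for r in bot.find_in(c,'dish')])
print(o['eef_pos'],o['grip_width'],fixrot(o,-2.5))
E
python3 dish.py
```

```text
scene ((0.5466523170471191, 0.3113897144794464), 0.08425773680210114) 491 [([0.539, 0.314, 0.007], 0.67)]
side ((0.5452373623847961, 0.30855828523635864), 0.08504705131053925) 194 [([0.544, 0.32, 0.005], 0.83), ([0.592, -0.004, 0.03], 0.33)]
[0.53641634 0.15915722 0.08409468] 0.03391351274076009 [-0.20853765 -1.26643654  0.43089536]
```

move_arm(
  series=[
    [[0,4,0,0,-1.2,0,0],[0,4,0,0,0,0,0],[0,3,0,0,0,0,0],[0,0,-2,0,0,0,0],[0,0,0,0,0,0,0]],
  ],
)

```text
clock: 15.25
eef_pos: [0.537, 0.2589, 0.0577]
tool_rot: [0.731, 0.682, -0.004, -0.001]
ft_force: [-1.3, -0.8, -0.9]
grip_width: 0.0343
```

```bash
python3 -c "
from h import *
o=bot.get_obs();print(o['eef_pos'],fixrot(o,-2.5),o['grip_width'])"
```

```text
[0.53695754 0.25890943 0.0577151 ] [ 0.29136037 -0.42987904  1.43745013] 0.034271165470635856
```

move_arm(
  series=[
    [[-0.4,1.4,-2,0,0,0,0],[0,0,-3,0,0,0,0],[0,0,-2.2,0,0,0,0],[0,0,0,0,0,0,0],[0,0,0,0,0,0,0]],
  ],
)

```text
clock: 15.75
eef_pos: [0.5352, 0.265, -0.0159]
tool_rot: [0.735, 0.678, -0.006, -0.0]
ft_force: [-0.5, 0.4, -0.4]
grip_width: 0.034
```

move_arm(
  series=[
    [[-0.3,0.7,-0.5,0,0,0,0],[0,0,-0.5,0,0,0,0],[0,0,0,0,0,0,0],[0,0,0,0,0,0,0],[0,0,0,0,0,0,0]],
  ],
)

```text
clock: 16.25
eef_pos: [0.5355, 0.2725, -0.022]
tool_rot: [0.736, 0.677, -0.002, 0.0]
ft_force: [-0.4, -0.2, -1.3]
grip_width: 0.0343
```

Run:
```python
from h import *
p,d,o=snap('wrist','w12.png'); print(o['eef_pos'],o['grip_width'],o['ft_force'])
p,d,o=snap('side');cv2.imwrite('pics/s12.png',cv2.resize(p[60:220,130:310,::-1],None,fx=3,fy=3))
```

```text
[ 0.53551811  0.27249819 -0.0220179 ] 0.03426251533763051 [-0.35596355 -0.19414749 -1.26287623]
```

View pics/w12.png

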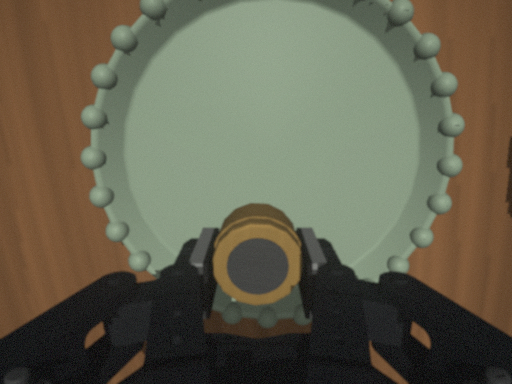

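View pics/s12.png

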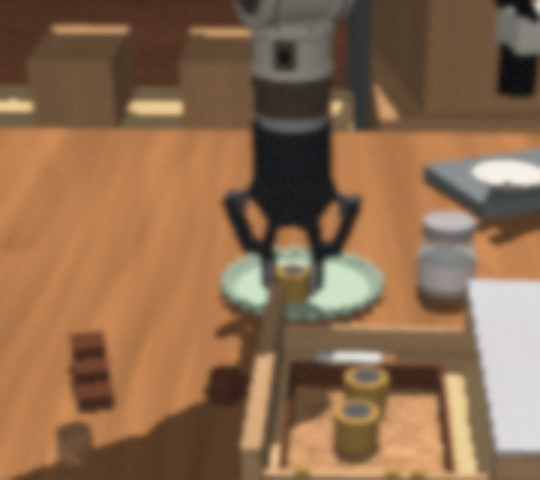

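move_arm(
  series=[
    [[0,0.2,-0.6,0,0,0,0],[0,0,0,0,0,0,0],[0,0,0,0,0,0,0.58],[0,0,0,0,0,0,0.58],[0,0,3,0,0,0,0.58]],
  ],
)

```text
clock: 16.85
eef_pos: [0.5321, 0.2731, -0.0021]
tool_rot: [0.736, 0.677, -0.006, -0.001]
ft_force: [-0.4, 0.4, 0.1]
grip_width: 0.05
```

move_arm(
  series=[
    [[0.5,-4,4,0,0,0,0.58],[1,-4.7,4,0,0,0,0.58],[1,-4.7,0,0,0,0,0.58],[1,-4.7,0,0,0,0,0.58],[1,-4.7,0,0,0,0,0.58]],
  ],
)

```text
clock: 17.35
eef_pos: [0.5796, 0.0581, 0.0765]
tool_rot: [0.731, 0.683, -0.0, 0.002]
ft_force: [0.7, -0.1, -0.1]
grip_width: 0.0499
```

```bash
python3 -c "
from h import *
o=bot.get_obs();print(o['eef_pos'],fixrot(o,-2.5),o['grip_width'])"; python3 dish.py
python3 -c "
from h import *
p,d,o=snap('scene')
for t in ['tin1']:
  print([(np.round(r['at'],3).tolist(),round(r['confidence'],2)) for r in bot.find_in('scene',t)])"
```

```text
[0.57955562 0.05805688 0.0764707 ] [0.21352555 0.13777105 1.41391912] 0.049866636458904254
scene ((0.5463569164276123, 0.31172871589660645), 0.08513300120830536) 524 [([0.545, 0.32, 0.004], 0.58)]
side ((0.5454789400100708, 0.30976930260658264), 0.08479934185743332) 191 [([0.554, 0.317, 0.003], 0.64)]
[0.57989092 0.05340763 0.07590703] 0.0495253703940027 [0.3451447  0.09438651 1.94123276]
[([0.542, 0.274, 0.035], 0.74), ([0.599, -0.009, 0.049], 0.71), ([0.609, 0.046, 0.047], 0.47)]
```

move_arm(
  series=[
    [[1.7,-1.2,-3,0,0,2,0.58],[0,0,-3,0,0,0,0.58],[0,0,-1,0,0,0,0.58],[0,0,0,0,0,0,0.58],[0,0,0,0,0,0,0.58]],
  ],
)

```text
clock: 18.15
eef_pos: [0.5955, 0.0564, 0.0047]
tool_rot: [0.714, 0.7, -0.0, 0.001]
ft_force: [-0.1, 0.1, -0.3]
grip_width: 0.05
```

move_arm(
  series=[
    [[0.1,-1.4,0,0,0,0,0.58],[0,0,0,0,0,0,0.58],[0,0,-0.6,0,0,0,0.58],[0,0,0,0,0,0,0.58],[0,0,0,0,0,0,0.58]],
  ],
)

```text
clock: 18.65
eef_pos: [0.5996, 0.0421, 0.003]
tool_rot: [0.714, 0.701, 0.002, 0.004]
ft_force: [0.2, -0.2, 0.2]
grip_width: 0.0497
```

Run:
```python
from h import *
p,d,o=snap('wrist','w13.png'); print(o['eef_pos'],o['grip_width'],fixrot(o,-2.5))
```

```text
[0.59955988 0.04210407 0.0030007 ] 0.04973824137304988 [ 0.13150943  0.51257653 -1.44587238]
```

View pics/w13.png

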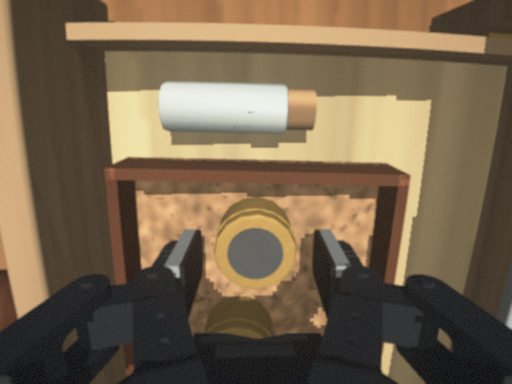

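Tin between the jaws at (256,252). I lower 15 mm and close.

move_arm(
  series=[
    [[-0.2,0,-0.8,0,0,0,0.58],[0,0,-0.7,0,0,0,0.58],[0,0,0,0,0,0,0],[0,0,0,0,0,0,0],[0,0,0,0,0,0,0]],
  ],
)

```text
clock: 19.2
eef_pos: [0.5973, 0.0422, -0.0129]
tool_rot: [0.713, 0.701, 0.002, 0.004]
ft_force: [-0.2, -0.3, 0.9]
grip_width: 0.0343
```

move_arm(
  series=[
    [[0,0,0,0,0,0,0],[0,0,1.5,0,0,0,0],[0,0,4,0,0,0,0],[0,0,4,0,0,0,0],[0,1,1,0,0,0,0]],
  ],
)

```text
clock: 19.7
eef_pos: [0.5928, 0.0513, 0.0904]
tool_rot: [0.714, 0.7, -0.002, 0.001]
ft_force: [0.6, -0.2, 0.1]
grip_width: 0.0346
```

move_arm(
  series=[
    [[-0.8,4.5,0,0,0,0,0],[-1,4.7,0,0,0,0,0],[-1,4.7,0,0,0,0,0],[-1,4.7,0,0,0,0,0],[-1,4.7,0,0,0,0,0]],
  ],
)

```text
clock: 20.2
eef_pos: [0.5454, 0.2871, 0.0907]
tool_rot: [0.718, 0.696, -0.0, 0.002]
ft_force: [1.3, 0.6, -1.2]
grip_width: 0.0339
```

move_arm(
  series=[
    [[0,4,0,0,0,0,0],[0,2,-1.5,0,0,0,0],[0,0,-2,0,0,0,0],[0,0,0,0,0,0,0],[0,0,0,0,0,0,0]],
  ],
)

```text
clock: 20.7
eef_pos: [0.5387, 0.3596, 0.0503]
tool_rot: [0.713, 0.701, -0.002, 0.001]
ft_force: [0.3, 0.4, -0.5]
grip_width: 0.0342
```

```bash
python3 - <<'E'
from h import *
p,d,o=snap('wrist','w14.png'); print(o['eef_pos'],o['grip_width'],fixrot(o,-2.5))
E
python3 dish.py
```

```text
[0.53870676 0.35956668 0.05033537] 0.03422013165185524 [ 0.18142748 -0.07763864 -1.46395759]
scene ((0.548253059387207, 0.31008127331733704), 0.08541219681501389) 522 [([0.548, 0.322, 0.005], 0.65), ([0.544, 0.274, 0.033], 0.5)]
side ((0.5454561710357666, 0.3085479140281677), 0.08544960618019104) 223 [([0.555, 0.322, 0.004], 0.56)]
[0.5396218  0.35881936 0.05136444] 0.03383830600626367 [ 1.44146497e-01  7.66064062e-04 -1.37483103e+00]
```

View pics/w14.png

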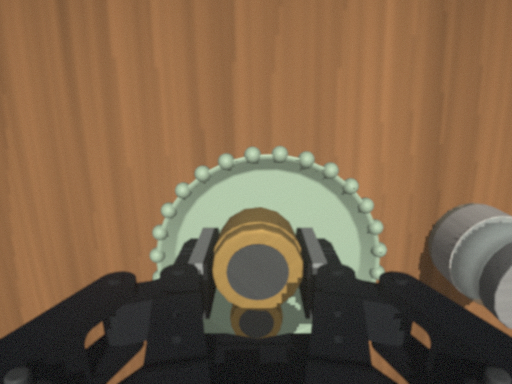

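move_arm(
  series=[
    [[-0.4,-1,-2,0,0,0,0],[0,0,-3,0,0,0,0],[0,0,-1.5,0,0,0,0],[0,0,0,0,0,0,0],[0,0,0,0,0,0,0]],
  ],
)

```text
clock: 21.45
eef_pos: [0.5414, 0.3479, -0.0082]
tool_rot: [0.716, 0.698, 0.006, 0.002]
ft_force: [-0.4, 0.7, -0.0]
grip_width: 0.0341
```

move_arm(
  series=[
    [[-0.6,0.2,-1,0,0,0,0],[0,0,-0.8,0,0,0,0],[0,0,0,0,0,0,0],[0,0,0,0,0,0,0],[0,0,0,0,0,0,0]],
  ],
)

```text
clock: 21.95
eef_pos: [0.5373, 0.3515, -0.0237]
tool_rot: [0.716, 0.698, 0.009, 0.003]
ft_force: [-0.8, 0.1, -0.8]
grip_width: 0.034
```

move_arm(
  series=[
    [[0,-0.2,-0.5,0,0,0,0],[0,0,0,0,0,0,0],[0,0,0,0,0,0,0.58],[0,0,0,0,0,0,0.58],[0,0,3,0,0,0,0.58]],
  ],
)

```text
clock: 22.45
eef_pos: [0.5345, 0.3474, -0.0026]
tool_rot: [0.716, 0.698, 0.005, 0.002]
ft_force: [0.5, -0.3, -0.0]
grip_width: 0.0496
```

move_arm(
  series=[
    [[0.5,-4,4,0,0,0,0.58],[0.8,-4.7,4,0,0,0,0.58],[0.8,-4.7,0,0,0,0,0.58],[1,-4.7,0,0,0,0,0.58],[1,-4.7,0,0,0,0,0.58]],
  ],
)

```text
clock: 22.95
eef_pos: [0.5782, 0.1333, 0.0766]
tool_rot: [0.711, 0.703, 0.012, 0.005]
ft_force: [1.1, 0.1, 0.2]
grip_width: 0.0494
```

move_arm(
  series=[
    [[1,-4.7,0,0,0,0,0.58],[1,-4,0,0,0,0,0.58],[0,-3,0,0,0,0,0.58],[0,0,0,0,0,0,0.58],[0,0,0,0,0,0,0.58]],
  ],
)

```text
clock: 23.45
eef_pos: [0.601, 0.0042, 0.0793]
tool_rot: [0.715, 0.699, 0.014, 0.007]
ft_force: [-0.5, 0.2, 0.7]
grip_width: 0.0495
```

Run:
```python
from h import *
p,d,o=snap('wrist','w15.png'); print(o['eef_pos'],o['grip_width'],fixrot(o,-2.5))
print([(np.round(r['at'],3).tolist(),round(r['confidence'],2)) for r in bot.find_in('wrist','tin1')])
```

```text
[0.60098586 0.00420935 0.07934392] 0.04952484210428531 [-0.50148706  1.71098706 -1.25034525]
[([0.594, -0.006, 0.049], 0.57)]
```

View pics/w15.png

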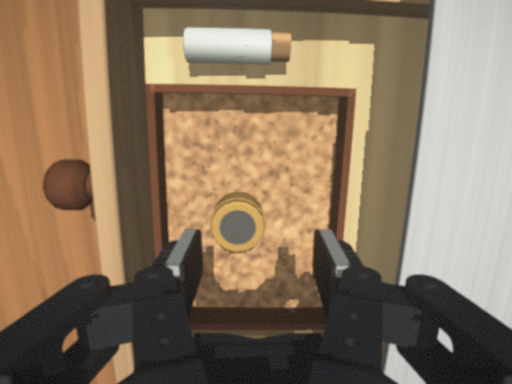

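move_arm(
  series=[
    [[-0.8,-1.6,-3,-0.5,1.7,-1.2,0.58],[0,0,-3,0,0,0,0.58],[0,0,-1,0,0,0,0.58],[0,0,0,0,0,0,0.58],[0,0,0,0,0,0,0.58]],
  ],
)

```text
clock: 24.05
eef_pos: [0.5943, -0.0036, 0.0099]
tool_rot: [0.718, 0.696, 0.002, 0.001]
ft_force: [0.8, 0.5, 0.6]
grip_width: 0.0496
```

Run:
```python
from h import *
p,d,o=snap('wrist','w16.png'); print(o['eef_pos'],o['grip_width'],fixrot(o,-2.5))
```

```text
[ 0.59434736 -0.0035658   0.00992601] 0.04961863700569048 [-0.04563113  0.20953759 -0.75632881]
```

View pics/w16.png

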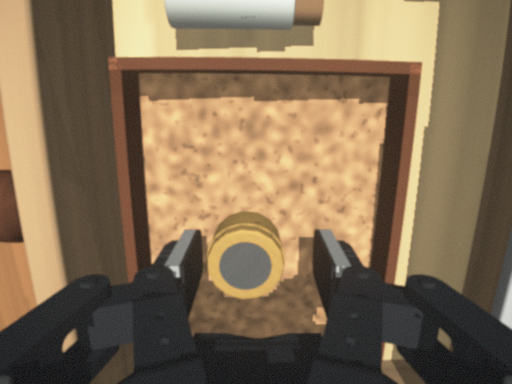

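```bash
cat > tins.py <<'E'
from h import *
import sys
def tops(cam,z0,z1,xr,yr,save=None):
    p,d,o=snap(cam,save); w=cloud(cam,d,o).reshape(-1,3)
    f=w[(w[:,2]>z0)&(w[:,2]<z1)&(w[:,0]>xr[0])&(w[:,0]<xr[1])&(w[:,1]>yr[0])&(w[:,1]<yr[1])]
    m=np.zeros((int((yr[1]-yr[0])*1000)+2,int((xr[1]-xr[0])*1000)+2),np.uint8)
    m[((f[:,1]-yr[0])*1000).astype(int),((f[:,0]-xr[0])*1000).astype(int)]=255
    m=cv2.morphologyEx(m,cv2.MORPH_CLOSE,np.ones((5,5)))
    out=[]
    for ct in cv2.findContours(m,0,2)[0]:
        if cv2.contourArea(ct)>120:
            (a,b),r=cv2.minEnclosingCircle(ct); out.append((round(a/1000+xr[0],4),round(b/1000+yr[0],4),round(r,1),cv2.contourArea(ct)))
    return out,o
E
python3 -c "
from tins import *
print(tops('wrist',.046,.055,(.545,.65),(-.08,.06)))"
```

```text
([(0.5833, -0.0081, 24.7, 1027.0)], {'clock': 24.1, 'joint_pos': array([-6.47136633e-03,  5.56581962e-01, -2.17575206e-02,  9.88233788e-01,
        9.41671361e-04,  1.59470062e+00]), 'joint_vel': array([-0.00794999, -0.00931917,  0.00650851, -0.00434083, -0.00384442,
       -0.00023521]), 'tau': array([-2.38013864e-01, -4.83992279e+01,  2.20211148e+01, -8.01515579e-02,
       -4.02548339e-02,  1.33953235e-03]), 'eef_pos': array([ 0.59458139, -0.00352697,  0.01019458]), 'tool_rot': array([0.71776186, 0.69628531, 0.00183605, 0.00114418]), 'ft_force': array([0.59500255, 0.41614923, 0.72562088]), 'ft_torque': array([-0.04680781, -0.00992545,  0.06277856]), 'grip_width': 0.04922217666731475})
```

move_arm(
  series=[
    [[-0.5,-0.9,-1,0,0,0,0.58],[0,0,-0.6,0,0,0,0.58],[0,0,0,0,0,0,0.58],[0,0,0,0,0,0,0.58],[0,0,0,0,0,0,0.58]],
  ],
)

```text
clock: 24.65
eef_pos: [0.5917, -0.0139, -0.0037]
tool_rot: [0.718, 0.696, 0.004, 0.003]
ft_force: [0.6, -0.2, -0.8]
grip_width: 0.0492
```

Run:
```python
from h import *
p,d,o=snap('wrist','w17.png'); print(o['eef_pos'],o['grip_width'],fixrot(o,-2.5))
```

```text
[ 0.591658   -0.01386754 -0.00372155] 0.04919540163204298 [-0.02461774  0.60401578 -0.71665672]
```

View pics/w17.png

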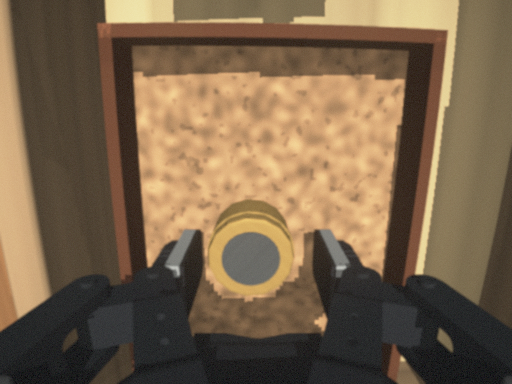

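Well aligned; I lower 9 mm, close and lift.

move_arm(
  series=[
    [[-0.3,0,-0.9,0,0,0,0.58],[0,0,0,0,0,0,0.58],[0,0,0,0,0,0,0],[0,0,0,0,0,0,0],[0,0,0,0,0,0,0]],
  ],
)

```text
clock: 25.2
eef_pos: [0.5891, -0.0138, -0.0129]
tool_rot: [0.718, 0.696, 0.004, 0.004]
ft_force: [-0.7, -0.3, -0.4]
grip_width: 0.0344
```

move_arm(
  series=[
    [[0,0,0,0,0,0,0],[0,0,1.5,0,0,0,0],[0,0,4,0,0,0,0],[0,0,4,0,0,0,0],[-0.5,3,1,0,0,0,0]],
  ],
)

```text
clock: 25.7
eef_pos: [0.5802, 0.0141, 0.0908]
tool_rot: [0.72, 0.694, 0.001, 0.001]
ft_force: [1.1, 0.8, 0.7]
grip_width: 0.0342
```

move_arm(
  series=[
    [[-0.4,4.5,0,0,0,0,0],[-0.4,4.7,0,0,0,0,0],[-0.4,4.7,0,0,0,0,0],[-0.4,4.7,0,0,0,0,0],[-0.2,4.7,0,0,0,0,0]],
  ],
)

```text
clock: 26.2
eef_pos: [0.5633, 0.2509, 0.0947]
tool_rot: [0.723, 0.691, 0.004, 0.003]
ft_force: [0.3, -1.0, -1.7]
grip_width: 0.0341
```

move_arm(
  series=[
    [[0.4,4,0,0,0,0,0],[0,1.5,-1,0,0,0,0],[0,0,-2,0,0,0,0],[0,0,0,0,0,0,0],[0,0,0,0,0,0,0]],
  ],
)

```text
clock: 26.7
eef_pos: [0.5644, 0.3155, 0.062]
tool_rot: [0.719, 0.695, 0.003, 0.003]
ft_force: [0.7, -0.1, 0.0]
grip_width: 0.0343
```

```bash
python3 - <<'E'
from h import *
p,d,o=snap('wrist','w18.png'); print(o['eef_pos'],o['grip_width'],fixrot(o,-2.5))
p,d,o=snap('scene');cv2.imwrite('pics/sc18.png',cv2.resize(p[130:230,300:440,::-1],None,fx=5,fy=5))
print([(np.round(r['at'],3).tolist(),round(r['confidence'],2)) for r in bot.find_in('scene','tin1')])
E
python3 dish.py
```

```text
[0.56440633 0.3154502  0.0620255 ] 0.03428314579942585 [-0.04265787  0.47314886 -0.49792003]
[([0.803, 0.014, 0.089], 0.63), ([0.566, 0.305, 0.122], 0.49), ([0.546, 0.349, 0.032], 0.49), ([0.545, 0.273, 0.033], 0.46)]
scene ((0.5470935702323914, 0.3107222616672516), 0.08429517596960068) 505 [([0.555, 0.319, 0.004], 0.62)]
side ((0.5467888712882996, 0.3075724244117737), 0.0844600722193718) 232 [([0.556, 0.311, 0.004], 0.7)]
[0.56540655 0.31528605 0.06320989] 0.03424856477270365 [-0.11424949  0.59060439 -0.43298625]
```

View pics/sc18.png

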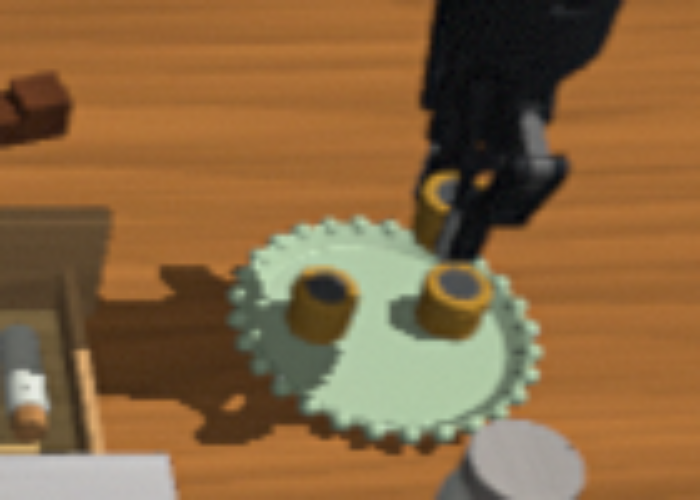

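move_arm(
  series=[
    [[0.4,-0.4,-3,0,0,0,0],[0,0,-3,0,0,0,0],[0,0,-1.5,0,0,0,0],[0,0,0,0,0,0,0],[0,0,0,0,0,0,0]],
  ],
)

```text
clock: 27.55
eef_pos: [0.5729, 0.3113, -0.0092]
tool_rot: [0.72, 0.693, 0.009, 0.004]
ft_force: [-0.0, 0.3, 0.8]
grip_width: 0.0341
```

move_arm(
  series=[
    [[-0.4,0,-1,0,0,0,0],[0,0,-0.6,0,0,0,0],[0,0,-0.4,0,0,0,0],[0,0,0,0,0,0,0],[0,0,0,0,0,0,0]],
  ],
)

```text
clock: 28.05
eef_pos: [0.5709, 0.3127, -0.0269]
tool_rot: [0.72, 0.693, 0.012, 0.005]
ft_force: [-0.3, 0.6, -0.6]
grip_width: 0.0347
```

move_arm(
  series=[
    [[0,0,0,0,0,0,0],[0,0,0,0,0,0,0.58],[0,0,0,0,0,0,0.58],[0,0,0,0,0,0,0.58],[0,0,4,0,0,0,0.58]],
  ],
)

```text
clock: 28.55
eef_pos: [0.5671, 0.3107, 0.0085]
tool_rot: [0.72, 0.694, 0.007, 0.003]
ft_force: [-1.0, -0.3, 0.3]
grip_width: 0.0497
```

move_arm(
  series=[
    [[0,0,4,0,0,0,0.58],[0,-4,4,0,0,0,0.58],[0,-4.7,2,0,0,0,0.58],[0,-4.7,0,0,0,0,0.58],[0,-4.7,0,0,0,0,0.58]],
  ],
)

```text
clock: 29.05
eef_pos: [0.5711, 0.1383, 0.1141]
tool_rot: [0.716, 0.698, 0.014, 0.006]
ft_force: [-0.3, 0.2, 0.6]
grip_width: 0.0493
```

Run:
```python
from tins import *
r,o=tops('scene',.028,.037,(.46,.64),(.22,.4)); print(r,o['eef_pos'])
r,o=tops('side',.028,.037,(.46,.64),(.22,.4)); print(r)
# canister tops
for c in('scene','side'):
    print(c,tops(c,.043,.055,(.41,.62),(-.39,-.22))[0]); 
    print([(np.round(r['at'],3).tolist(),round(r['confidence'],2)) for r in bot.find_in(c,'stock_tray')])
p,d,o=snap('scene');cv2.imwrite('pics/sc19.png',cv2.resize(p[130:270,100:440,::-1],None,fx=2.3,fy=2.3))
```

```text
[(0.5375, 0.3493, 19.2, 683.5), (0.5713, 0.3131, 18.2, 763.5), (0.5368, 0.2779, 18.0, 763.0)] [0.5711449  0.13825427 0.1141463 ]
[]
scene [(0.5627, -0.2497, 14.8, 421.5), (0.4378, -0.2521, 14.2, 372.5), (0.5011, -0.2561, 14.3, 411.5), (0.5667, -0.3434, 14.2, 412.5), (0.4398, -0.3442, 14.1, 355.5), (0.4964, -0.3453, 14.8, 449.5)]
[]
side [(0.563, -0.2532, 14.1, 503.0), (0.437, -0.2539, 14.4, 491.5), (0.5008, -0.257, 14.3, 516.0), (0.5662, -0.3451, 15.1, 552.0), (0.4395, -0.3465, 14.5, 517.0), (0.498, -0.347, 15.0, 532.5)]
[]
```

View pics/sc19.png

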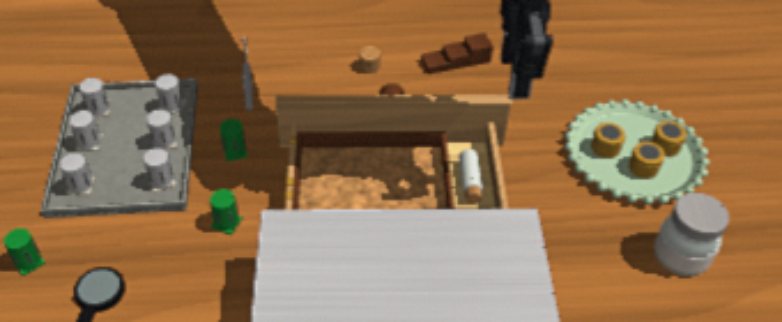

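All three tins stand in the dish (top-of-tin centres from the scene camera). Now the canisters, first the grey one at (0.563,-0.2515).

move_arm(
  series=[
    [[0,-4,0,0,0,0,0.52],[0,-4.7,0,0,0,0,0.52],[0,-4.7,0,0,0,0,0.52],[0,-4.7,0,0,0,0,0.52],[0,-4.7,0,0,0,0,0.52]],
  ],
)

```text
clock: 29.9
eef_pos: [0.5716, -0.0787, 0.1104]
tool_rot: [0.706, 0.708, 0.014, 0.004]
ft_force: [0.5, 0.1, 0.3]
grip_width: 0.0445
```

move_arm(
  series=[
    [[-0.2,-4.7,0,0,0,0,0.52],[-0.2,-4.7,0,0,0,0,0.52],[-0.2,-4,0,0,0,0,0.52],[0,-1,0,0,0,0,0.52],[0,0,0,0,0,0,0.52]],
  ],
)

```text
clock: 30.4
eef_pos: [0.5678, -0.2269, 0.1079]
tool_rot: [0.704, 0.71, 0.013, 0.004]
ft_force: [-0.0, 0.3, -0.3]
grip_width: 0.0447
```

Run:
```python
from tins import *
r,o=tops('wrist',.043,.054,(.41,.62),(-.39,-.22),'w20.png'); print(r,o['eef_pos'],o['grip_width'],fixrot(o,-2.5),o['joint_pos'].round(2))
```

```text
[(0.5622, -0.2532, 14.2, 575.0), (0.4362, -0.2546, 14.3, 576.5), (0.4992, -0.2573, 14.3, 565.0), (0.5657, -0.3446, 14.4, 519.0)] [ 0.56777918 -0.22685855  0.10789493] 0.044681218437903854 [-0.75709352  1.39754476 -2.93171575] [-0.39  0.49  0.15  1.21  0.02  1.17]
```

View pics/w20.png

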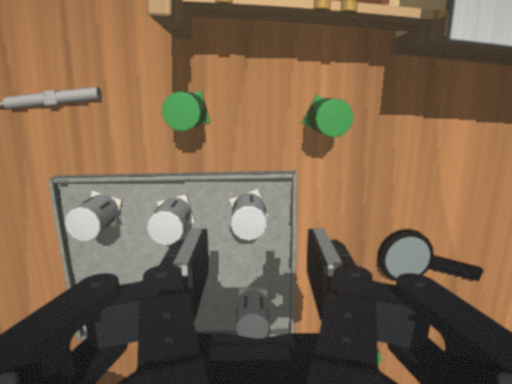

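Wrist pixels: grey-white canisters (248,223), (167,228), (91,223) on the tray fit the description; green (183,111) and (333,117) are look-alikes. I take (248,223).

move_arm(
  series=[
    [[-0.5,-2.6,-2,-0.7,1.4,-2.9,0.52],[0,0,-3,0,0,0,0.52],[0,0,-2,0,0,0,0.52],[0,0,0,0,0,0,0.52],[0,0,0,0,0,0,0.52]],
  ],
)

```text
clock: 30.95
eef_pos: [0.5667, -0.2413, 0.0369]
tool_rot: [0.717, 0.697, 0.001, -0.001]
ft_force: [0.4, 0.7, -0.3]
grip_width: 0.0446
```

Run:
```python
from tins import *
p,d,o=snap('wrist','w21.png'); print(o['eef_pos'],o['grip_width'],fixrot(o,-2.5))
```

```text
[ 0.56668977 -0.24127471  0.03691971] 0.044581856201326577 [-0.15936442  0.02916387 -0.8648077 ]
```

View pics/w21.png

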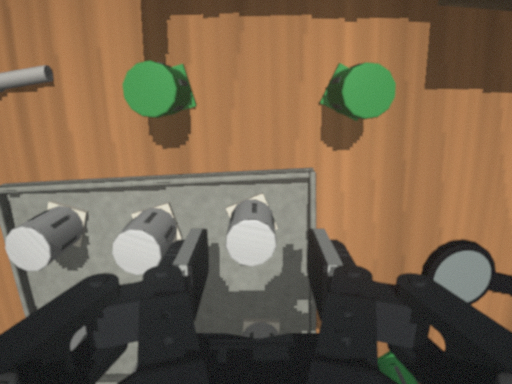

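move_arm(
  series=[
    [[-0.4,-1.2,0,0,0,0,0.52],[0,0,-1.5,0,0,0,0.52],[0,0,-1.5,0,0,0,0.52],[0,0,0,0,0,0,0.52],[0,0,0,0,0,0,0.52]],
  ],
)

```text
clock: 31.5
eef_pos: [0.5673, -0.2561, 0.0142]
tool_rot: [0.716, 0.698, 0.003, 0.005]
ft_force: [0.2, 0.3, 0.2]
grip_width: 0.0442
```

Run:
```python
from tins import *
p,d,o=snap('wrist','w22.png'); print(o['eef_pos'],o['grip_width'],fixrot(o,-2.5))
```

```text
[ 0.56725806 -0.25613409  0.01415577] 0.044161376434116766 [ 0.18922528  0.67071577 -1.03770333]
```

View pics/w22.png

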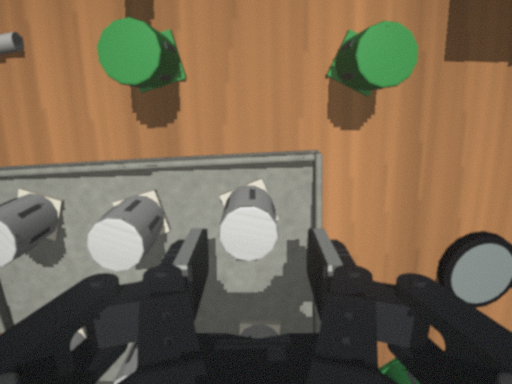

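move_arm(
  series=[
    [[-0.5,0.2,-0.5,0,0,0,0.52],[-0.1,0,-1.5,0,0,0,0.52],[-0.1,0,-1,0,0,0,0.52],[0,0,0,0,0,0,0.52],[0,0,0,0,0,0,0.52]],
  ],
)

```text
clock: 32.05
eef_pos: [0.5611, -0.2553, -0.0133]
tool_rot: [0.716, 0.698, 0.004, 0.008]
ft_force: [0.2, 0.4, 0.3]
grip_width: 0.045
```

Run:
```python
from tins import *
p,d,o=snap('wrist','w23.png'); print(o['eef_pos'],o['grip_width'],fixrot(o,-2.5))
```

```text
[ 0.56114582 -0.25525297 -0.01331818] 0.044967374066632176 [ 0.33618581  0.96044506 -1.01891121]
```

View pics/w23.png

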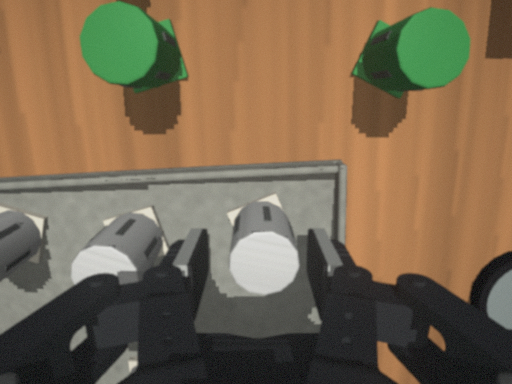

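move_arm(
  series=[
    [[0,0.1,-1.2,0.3,1,-1,0.52],[0,0,0,0,0,0,0.52],[0,0,0,0,0,0,0],[0,0,0,0,0,0,0],[0,0,0,0,0,0,0]],
  ],
)

```text
clock: 32.6
eef_pos: [0.5625, -0.2545, -0.0251]
tool_rot: [0.723, 0.691, -0.0, 0.0]
ft_force: [-0.2, -0.5, -0.7]
grip_width: 0.0264
```

move_arm(
  series=[
    [[0,0,0,0,0,0,0],[0,0,1.5,0,0,0,0],[0,0,4,0,0,0,0],[0,0,4,0,0,0,0],[0,0,3,0,0,0,0]],
  ],
)

```text
clock: 33.1
eef_pos: [0.5557, -0.2515, 0.0961]
tool_rot: [0.723, 0.691, -0.004, -0.007]
ft_force: [0.1, 0.0, -0.5]
grip_width: 0.0271
```

Run:
```python
from tins import *
p,d,o=snap('wrist','w24.png'); print(o['eef_pos'],o['grip_width'],fixrot(o,-2.5))
```

```text
[ 0.55567193 -0.25154307  0.09608741] 0.027050362049901567 [-0.32550311 -0.87528766  0.05561004]
```

View pics/w24.png

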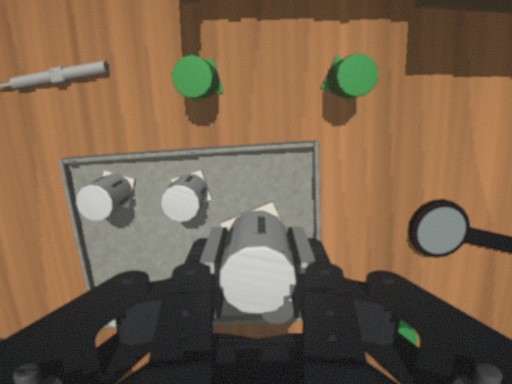

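move_arm(
  series=[
    [[0.7,4.3,0,0,-0.8,0,0],[0.7,4.5,0,0,0,0,0],[0.7,4.5,0,0,0,0,0],[0.7,4.5,0,0,0,0,0],[0.7,4.5,0,0,0,0,0]],
  ],
)

```text
clock: 33.65
eef_pos: [0.5958, -0.0316, 0.1061]
tool_rot: [0.728, 0.686, 0.005, 0.007]
ft_force: [0.7, 0.5, -1.3]
grip_width: 0.0269
```

move_arm(
  series=[
    [[0.5,4.5,0,0,0,0,0],[0.3,2,-1,0,0,0,0],[0,0,-3,0,0,0,0],[0,0,0,0,0,0,0],[0,0,0,0,0,0,0]],
  ],
)

```text
clock: 34.15
eef_pos: [0.6046, 0.0444, 0.0661]
tool_rot: [0.724, 0.69, 0.007, 0.008]
ft_force: [-0.6, -0.9, -0.3]
grip_width: 0.0266
```

Run:
```python
from tins import *
p,d,o=snap('wrist','w25.png'); print(o['eef_pos'],o['grip_width'],fixrot(o,-2.5))
```

```text
[0.60459539 0.04444069 0.06613724] 0.02660117344452558 [0.04785757 1.19681425 0.25457104]
```

View pics/w25.png

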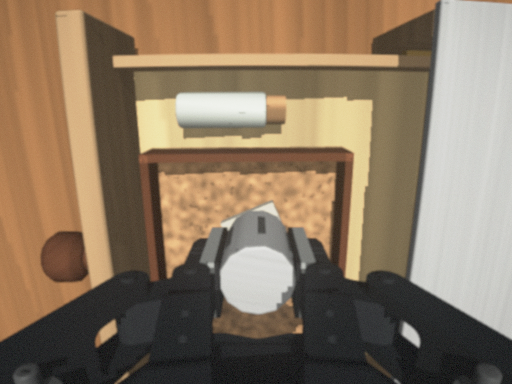

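move_arm(
  series=[
    [[-0.7,0.2,-2,0,1.2,0,0],[0,0,-2.5,0,0,0,0],[0,0,-1,0,0,0,0],[0,0,0,0,0,0,0],[0,0,0,0,0,0,0]],
  ],
)

```text
clock: 34.7
eef_pos: [0.5978, 0.043, 0.0106]
tool_rot: [0.726, 0.688, -0.0, 0.0]
ft_force: [0.8, -1.1, -0.6]
grip_width: 0.0268
```

```bash
python3 -c "
from h import *
o=bot.get_obs();print(o['eef_pos'],fixrot(o,-2.5),o['grip_width'],o['ft_force'])"
```

```text
[0.59777621 0.04304675 0.01056546] [0.03723177 0.00331169 0.60630806] 0.026770000571495468 [ 0.84185284 -1.13248744 -0.57561138]
```

move_arm(
  series=[
    [[0,0.3,-1,0,0,0,0],[0,0,-0.6,0,0,0,0],[0,0,0,0,0,0,0],[0,0,0,0,0,0,0],[0,0,0,0,0,0,0]],
  ],
)

```text
clock: 35.2
eef_pos: [0.5997, 0.0462, -0.0044]
tool_rot: [0.726, 0.687, 0.001, 0.001]
ft_force: [-0.8, -0.5, -0.3]
grip_width: 0.0268
```

move_arm(
  series=[
    [[0,0,-0.3,0,0,0,0],[0,0,0,0,0,0,0],[0,0,0,0,0,0,0.5],[0,0,0,0,0,0,0.5],[0,0,0,0,0,0,0.5]],
  ],
)

```text
clock: 35.7
eef_pos: [0.6009, 0.0464, -0.0063]
tool_rot: [0.726, 0.688, 0.002, 0.002]
ft_force: [0.1, -0.1, 0.4]
grip_width: 0.0428
```

move_arm(
  series=[
    [[0,0,2.5,0,0,0,0.52],[0,0,4,0,0,0,0.52],[0,0,4,0,0,0,0.52],[0,-3,1,0,0,0,0.52],[-1,-4.5,0,0,0,0,0.52]],
  ],
)

```text
clock: 36.2
eef_pos: [0.5898, -0.0254, 0.1118]
tool_rot: [0.723, 0.691, 0.002, 0.002]
ft_force: [-0.2, -0.5, -0.9]
grip_width: 0.0441
```

Run:
```python
from tins import *
p,d,o=snap('wrist','w26.png'); print(o['eef_pos'],o['grip_width'],fixrot(o,-2.5))
print(tops('side',.060,.072,(.53,.67),(-.1,.08))[0])
```

```text
[ 0.58983242 -0.02539987  0.11175858] 0.0441481182588971 [-0.01972809  0.27857489  0.09233734]
[(0.6014, 0.0483, 14.8, 429.0)]
```

View pics/w26.png

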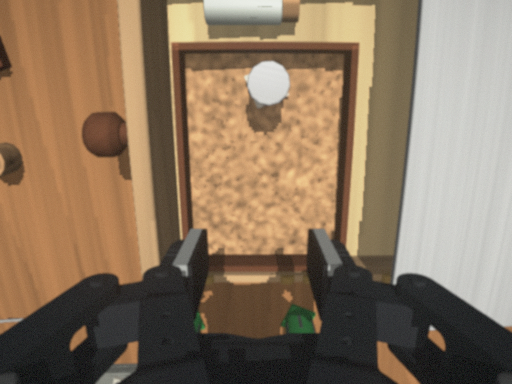

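The first canister stands upright at pixel (268,83). Now the second.

move_arm(
  series=[
    [[-1.5,-4.2,0,0,0,0,0.52],[-1.8,-4.5,0,0,0,0,0.52],[-1.8,-4.5,0,0,0,0,0.52],[-1.8,-4.5,0,0,0,0,0.52],[-1.8,-4.5,0,0,0,0,0.52]],
  ],
)

```text
clock: 36.8
eef_pos: [0.5002, -0.2526, 0.1107]
tool_rot: [0.722, 0.691, 0.002, 0.001]
ft_force: [1.5, -0.3, 0.1]
grip_width: 0.0446
```

move_arm(
  series=[
    [[0,0,0,0,0,0,0.52],[0,0,-2,0,0,0,0.52],[0,0,-3,0,0,0,0.52],[0,0,0,0,0,0,0.52],[0,0,0,0,0,0,0.52]],
  ],
)

```text
clock: 37.3
eef_pos: [0.4985, -0.2579, 0.0606]
tool_rot: [0.727, 0.687, 0.002, 0.002]
ft_force: [0.0, -0.8, 0.9]
grip_width: 0.0443
```

Run:
```python
from tins import *
r,o=tops('wrist',.043,.054,(.41,.62),(-.39,-.22),'w27.png'); print(r,o['eef_pos'],o['grip_width'],fixrot(o,-2.5))
```

```text
[(0.4366, -0.2546, 14.3, 577.0), (0.4992, -0.2575, 14.3, 576.0), (0.4965, -0.345, 13.8, 335.5)] [ 0.49850779 -0.25789863  0.06058312] 0.044266081856864085 [-0.0014239   0.38930797  0.70981225]
```

View pics/w27.png

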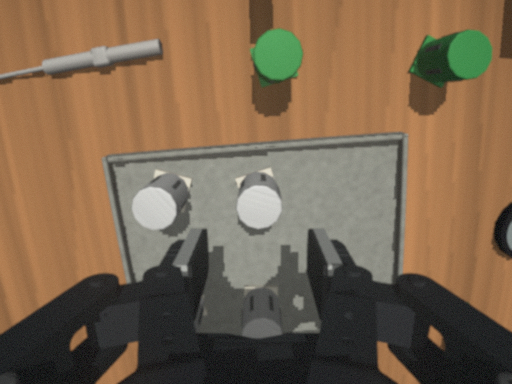

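move_arm(
  series=[
    [[0,0,-3,0,0,0,0.5],[-0.1,0,-2,0,0,0,0.5],[-0.1,0,-1.5,0,0,0,0.5],[0,0,0,0,0,0,0.5],[0,0,0,0,0,0,0.5]],
  ],
)

```text
clock: 37.85
eef_pos: [0.5034, -0.2574, 0.0015]
tool_rot: [0.725, 0.689, 0.005, 0.008]
ft_force: [-0.9, 0.1, 1.0]
grip_width: 0.0429
```

Run:
```python
from tins import *
p,d,o=snap('wrist','w28.png'); print(o['eef_pos'],o['grip_width'],fixrot(o,-2.5),o['ft_force'])
```

```text
[ 0.50338155 -0.25740791  0.00154961] 0.042905519558500436 [0.27336196 1.02701772 0.43135722] [-0.8837549   0.06138273  1.00837904]
```

View pics/w28.png

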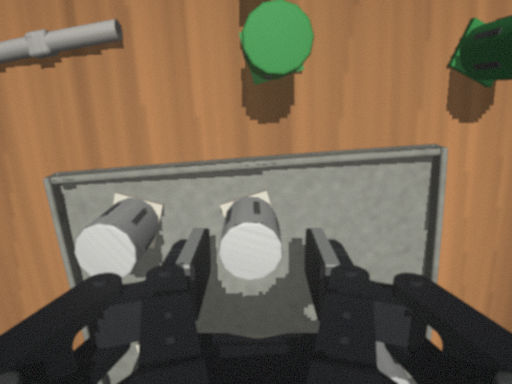

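move_arm(
  series=[
    [[-0.5,0,-1,0,1,0,0.5],[0,0,-1.4,0,0,0,0.5],[0,0,0,0,0,0,0.5],[0,0,0,0,0,0,0],[0,0,0,0,0,0,0]],
  ],
)

```text
clock: 38.4
eef_pos: [0.5016, -0.259, -0.0187]
tool_rot: [0.725, 0.689, -0.001, 0.005]
ft_force: [-0.1, -0.3, -0.3]
grip_width: 0.0265
```

move_arm(
  series=[
    [[0,0,0,0,0,0,0],[0,0,0,0,0,0,0],[0,0,1.5,0,0,0,0],[0,0,4,0,0,0,0],[0,0,4,0,0,0,0]],
  ],
)

```text
clock: 38.9
eef_pos: [0.4958, -0.2562, 0.0728]
tool_rot: [0.725, 0.689, -0.004, -0.002]
ft_force: [0.5, -0.8, -0.5]
grip_width: 0.0265
```

move_arm(
  series=[
    [[1,3,3,0,0,0,0],[1.7,4.5,0,0,0,0,0],[1.7,4.5,0,0,0,0,0],[1.7,4.5,0,0,0,0,0],[1.7,4.5,0,0,0,0,0]],
  ],
)

```text
clock: 39.4
eef_pos: [0.5788, -0.0484, 0.1136]
tool_rot: [0.73, 0.683, -0.0, 0.006]
ft_force: [0.2, -0.8, -0.7]
grip_width: 0.0269
```

move_arm(
  series=[
    [[1.7,4,0,0,0,0,0],[0,0,-1,0,0,0,0],[0,0,-2,0,0,0,0],[0,0,0,0,0,0,0],[0,0,0,0,0,0,0]],
  ],
)

```text
clock: 39.9
eef_pos: [0.5982, 0.0008, 0.0837]
tool_rot: [0.726, 0.688, 0.001, 0.007]
ft_force: [0.6, -0.8, -0.1]
grip_width: 0.0266
```

Run:
```python
from tins import *
p,d,o=snap('wrist','w29.png'); print(o['eef_pos'],o['grip_width'],fixrot(o,-2.5),o['ft_force'])
p,d,o=snap('side');cv2.imwrite('pics/s29.png',cv2.resize(p[60:260,180:360,::-1],None,fx=3,fy=3))
```

```text
[0.59818706 0.00083546 0.08373644] 0.026589220416435123 [0.46767715 0.65821119 0.6304262 ] [ 0.62320612 -0.78851539 -0.14467794]
```

View pics/w29.png

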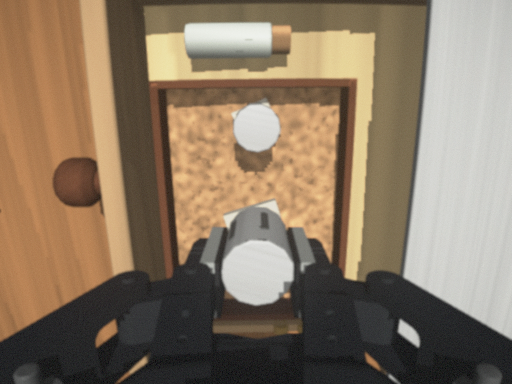

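View pics/s29.png

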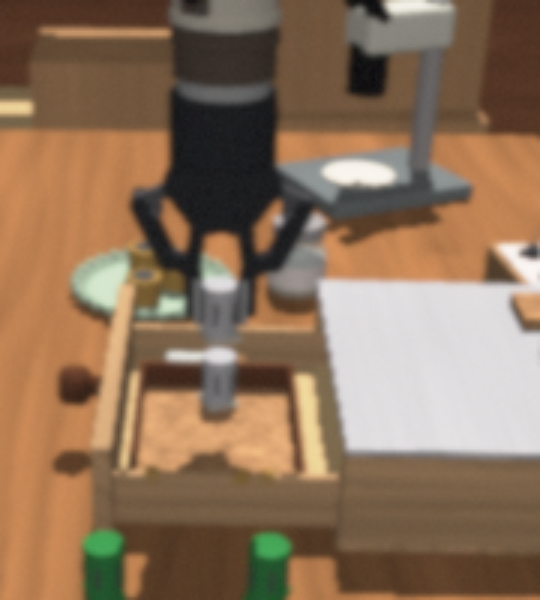

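move_arm(
  series=[
    [[-0.2,0.8,-2,0.4,0.7,0,0],[0,0,-2.5,0,0,0,0],[0,0,-1.5,0,0,0,0],[0,0,0,0,0,0,0],[0,0,0,0,0,0,0]],
  ],
)

```text
clock: 40.5
eef_pos: [0.5967, 0.0074, 0.0217]
tool_rot: [0.728, 0.686, 0.001, 0.0]
ft_force: [0.8, -0.0, 0.2]
grip_width: 0.0264
```

move_arm(
  series=[
    [[0,0,-1.5,0,0,0,0],[0,0,-0.4,0,0,0,0],[0,0,-0.2,0,0,0,0],[0,0,0,0,0,0,0],[0,0,0,0,0,0,0]],
  ],
)

```text
clock: 41.0
eef_pos: [0.5994, 0.0072, 0.0037]
tool_rot: [0.728, 0.685, 0.003, 0.002]
ft_force: [0.4, 0.2, -0.3]
grip_width: 0.0264
```

move_arm(
  series=[
    [[0,0,-0.3,0,0,0,0],[0,0,0,0,0,0,0],[0,0,-0.2,0,0,0,0],[0,0,0,0,0,0,0],[0,0,0,0,0,0,0]],
  ],
)

```text
clock: 41.5
eef_pos: [0.6006, 0.0073, 0.0]
tool_rot: [0.728, 0.685, 0.004, 0.003]
ft_force: [0.0, 0.3, 0.6]
grip_width: 0.0262
```

Run:
```python
from tins import *
p,d,o=snap('side'); print(o['eef_pos'],o['ft_force']);cv2.imwrite('pics/s30.png',cv2.resize(p[130:260,200:310,::-1],None,fx=5,fy=5))
w=cloud('side',d,o).reshape(-1,3); 
f=w[(w[:,2]>.05)&(w[:,2]<.09)&(abs(w[:,0]-.598)<.012)&(abs(w[:,1]-.008)<.012)]; print(np.percentile(f[:,2],[10,50,90,98]))
```

```text
[6.00611305e-01 7.26357018e-03 1.16711617e-05] [0.03905452 0.26430116 0.5933933 ]
[0.0530416  0.06348673 0.06579735 0.07192961]
```

View pics/s30.png

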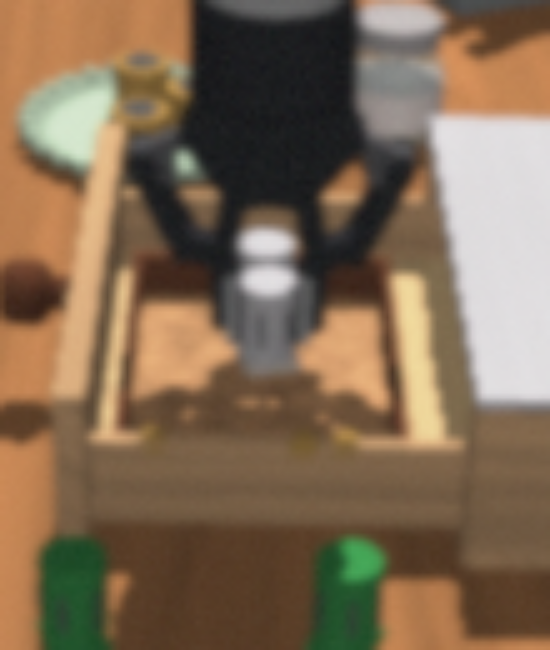

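Its top is at about 0.066 m, so it stands on the cork. Release.

move_arm(
  series=[
    [[0,0,0,0,0,0,0.5],[0,0,0,0,0,0,0.5],[0,0,0,0,0,0,0.5],[0,0,2.5,0,0,0,0.5],[0,0,4,0,0,0,0.5]],
  ],
)

```text
clock: 42.05
eef_pos: [0.5951, 0.0072, 0.0601]
tool_rot: [0.728, 0.685, -0.001, -0.002]
ft_force: [1.2, 0.0, -0.5]
grip_width: 0.043
```

move_arm(
  series=[
    [[0,0,4,0,0,0,0.52],[-2,-3,1,0,0,0,0.52],[-2.7,-4.1,0,0,0,0,0.52],[-2.7,-4.1,0,0,0,0,0.52],[-2.7,-4.1,0,0,0,0,0.52]],
  ],
)

```text
clock: 42.55
eef_pos: [0.5003, -0.145, 0.1198]
tool_rot: [0.724, 0.69, 0.005, 0.005]
ft_force: [0.1, -0.7, -0.4]
grip_width: 0.0441
```

move_arm(
  series=[
    [[-2.5,-4.1,0,0,0,0,0.52],[-2,-4.1,0,0,0,0,0.52],[0,-1.5,-2,0,0,0,0.52],[0,0,-2,0,0,0,0.52],[0,0,0,0,0,0,0.52]],
  ],
)

```text
clock: 43.05
eef_pos: [0.4499, -0.2519, 0.0821]
tool_rot: [0.727, 0.686, 0.006, 0.009]
ft_force: [-0.8, -0.2, -0.7]
grip_width: 0.0445
```

Run:
```python
from tins import *
r,o=tops('wrist',.043,.054,(.41,.62),(-.39,-.22),'w31.png'); print(r,o['eef_pos'],o['grip_width'],fixrot(o,-2.5))
print(tops('scene',.060,.072,(.54,.67),(-.1,.08))[0])
p,d,o=snap('side');cv2.imwrite('pics/s31.png',cv2.resize(p[130:260,200:310,::-1],None,fx=4,fy=4))
```

```text
[(0.4365, -0.2545, 14.3, 570.5), (0.4885, -0.3485, 11.6, 128.5), (0.4384, -0.3459, 14.5, 577.0)] [ 0.4499383  -0.25189763  0.08206861] 0.04452541494922261 [0.27672715 1.16066807 0.85671753]
[(0.601, 0.0489, 14.3, 475.0), (0.6013, 0.0083, 14.4, 429.0)]
```

View pics/w31.png

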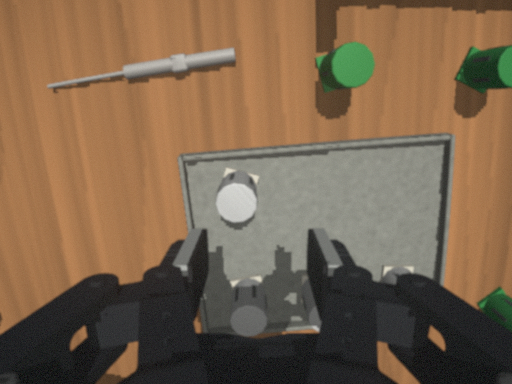

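View pics/s31.png

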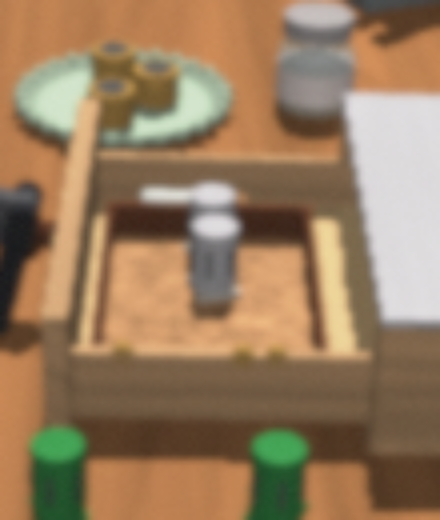

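move_arm(
  series=[
    [[-1.4,-0.2,-1.5,0.2,1.1,0,0.52],[0,0,-3,0,0,0,0.52],[0,0,-2.5,0,0,0,0.52],[0,0,0,0,0,0,0.52],[0,0,0,0,0,0,0.52]],
  ],
)

```text
clock: 43.7
eef_pos: [0.4396, -0.2532, 0.0154]
tool_rot: [0.725, 0.689, 0.0, 0.005]
ft_force: [0.1, 0.3, 0.3]
grip_width: 0.045
```

Run:
```python
from tins import *
p,d,o=snap('wrist','w32.png'); print(o['eef_pos'],o['grip_width'],fixrot(o,-2.5),o['ft_force'])
```

```text
[ 0.4396284  -0.25315314  0.01538222] 0.04503237387870454 [0.41447856 0.46048265 0.37725224] [0.08458964 0.27412645 0.2794346 ]
```

View pics/w32.png

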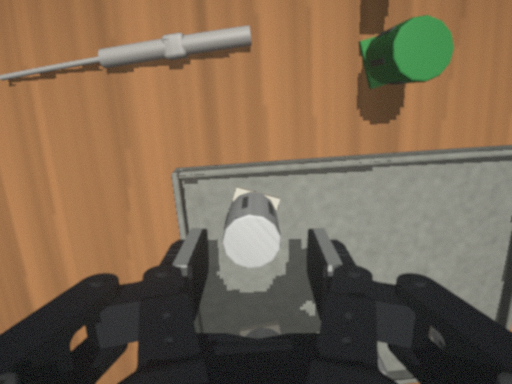

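move_arm(
  series=[
    [[-0.5,-0.1,-1.5,0.4,0.5,0,0.52],[-0.1,0,-1,0,0,0,0.52],[0,0,-0.8,0,0,0,0.52],[0,0,0,0,0,0,0.52],[0,0,0,0,0,0,0.52]],
  ],
)

```text
clock: 44.25
eef_pos: [0.4349, -0.2553, -0.0177]
tool_rot: [0.724, 0.689, 0.0, 0.002]
ft_force: [-0.1, 0.9, 0.6]
grip_width: 0.0445
```

move_arm(
  series=[
    [[0.1,0,-0.6,0,0,0,0.52],[0,0,0,0,0,0,0],[0,0,0,0,0,0,0],[0,0,0,0,0,0,0],[0,0,0,0,0,0,0]],
  ],
)

```text
clock: 44.75
eef_pos: [0.4369, -0.2557, -0.0232]
tool_rot: [0.724, 0.689, 0.0, 0.003]
ft_force: [0.1, 0.7, 0.1]
grip_width: 0.0265
```

move_arm(
  series=[
    [[0,0,0,0,0,0,0],[0,0,1.5,0,0,0,0],[0,0,4,0,0,0,0],[0,0,4,0,0,0,0],[0,0,3,0,0,0,0]],
  ],
)

```text
clock: 45.25
eef_pos: [0.431, -0.2522, 0.0997]
tool_rot: [0.724, 0.689, -0.002, -0.005]
ft_force: [0.0, -0.0, -0.7]
grip_width: 0.0265
```

move_arm(
  series=[
    [[2,2,0,0,0,0,0],[2.7,3.5,0,0,0,0,0],[3,4,0,0,0,0,0],[3,4,0,0,0,0,0],[3,4,0,0,0,0,0]],
  ],
)

```text
clock: 45.75
eef_pos: [0.5719, -0.0808, 0.1073]
tool_rot: [0.729, 0.684, 0.0, 0.003]
ft_force: [1.1, -0.5, -1.0]
grip_width: 0.0264
```

move_arm(
  series=[
    [[2,3.5,0,0,0,0,0],[0.4,1,-1,0,0,0,0],[0,0,-2,0,0,0,0],[0,0,0,0,0,0,0],[0,0,0,0,0,0,0]],
  ],
)

```text
clock: 46.25
eef_pos: [0.5996, -0.0272, 0.0752]
tool_rot: [0.726, 0.688, 0.001, 0.003]
ft_force: [-0.1, 0.9, -0.5]
grip_width: 0.0264
```

Run:
```python
from tins import *
p,d,o=snap('wrist','w33.png'); print(o['eef_pos'],o['grip_width'],fixrot(o,-2.5),o['ft_force'])
```

```text
[ 0.59955555 -0.02716627  0.07519933] 0.026403377295616003 [0.15694424 0.27461173 0.59399736] [-0.14067864  0.91029464 -0.47837826]
```

View pics/w33.png

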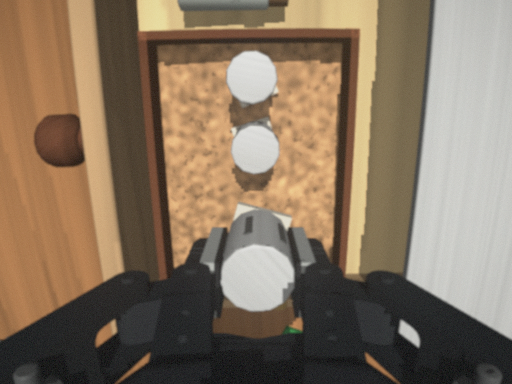

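move_arm(
  series=[
    [[-0.3,-0.4,-2,0,0.3,0,0],[0,0,-2.5,0,0,0,0],[0,0,-1.5,0,0,0,0],[0,0,0,0,0,0,0],[0,0,0,0,0,0,0]],
  ],
)

```text
clock: 46.8
eef_pos: [0.5978, -0.0366, 0.0192]
tool_rot: [0.729, 0.685, 0.001, 0.004]
ft_force: [0.1, 0.1, 0.3]
grip_width: 0.0266
```

move_arm(
  series=[
    [[0,0.5,-1,0,0,0,0],[0,0,-0.8,0,0,0,0],[0,0,-0.3,0,0,0,0],[0,0,0,0,0,0,0],[0,0,0,0,0,0,0]],
  ],
)

```text
clock: 47.3
eef_pos: [0.6002, -0.0319, 0.0001]
tool_rot: [0.729, 0.685, 0.003, 0.006]
ft_force: [-1.0, 0.1, -0.6]
grip_width: 0.0265
```

```bash
cat > topz.py <<'E'
from tins import *
import sys
x,y=map(float,sys.argv[1:3])
p,d,o=snap('side'); print(o['eef_pos'],o['ft_force'],o['grip_width'])
w=cloud('side',d,o).reshape(-1,3); 
f=w[(w[:,2]>.05)&(w[:,2]<.1)&(abs(w[:,0]-x)<.012)&(abs(w[:,1]-y)<.012)]; print(np.percentile(f[:,2],[10,50,80,90,98]))
E
python3 topz.py .599 -.032
```

```text
[ 6.00164262e-01 -3.18910324e-02  8.61812044e-05] [-0.98049781  0.08881932 -0.56413334] 0.026465942200106563
[0.05361948 0.06549011 0.06899903 0.06957015 0.07037451]
```

move_arm(
  series=[
    [[0,0,-0.4,0,0,0,0],[0,0,0,0,0,0,0],[0,0,0,0,0,0,0.5],[0,0,0,0,0,0,0.5],[0,0,0,0,0,0,0.5]],
  ],
)

```text
clock: 47.85
eef_pos: [0.6011, -0.0319, -0.0033]
tool_rot: [0.729, 0.685, 0.004, 0.006]
ft_force: [-0.5, -0.2, 0.7]
grip_width: 0.0427
```

move_arm(
  series=[
    [[0,0,2.5,0,0,0,0.5],[0,0,4,0,0,0,0.5],[0,0,4,0,0,0,0.52],[0,-3,1,0,0,0,0.52],[-0.5,-4.5,0,0,0,0,0.52]],
  ],
)

```text
clock: 48.35
eef_pos: [0.595, -0.1033, 0.1154]
tool_rot: [0.726, 0.688, 0.003, 0.005]
ft_force: [0.1, -0.3, -0.3]
grip_width: 0.0446
```

move_arm(
  series=[
    [[-0.6,-4.7,0,0,0,0,0.52],[-0.6,-4.7,0,0,0,0,0.52],[-0.6,-4.7,0,0,0,0,0.52],[-0.6,-4.7,0,0,0,0,0.52],[-0.6,-4,0,0,0,0,0.52]],
  ],
)

```text
clock: 48.85
eef_pos: [0.5657, -0.339, 0.1195]
tool_rot: [0.724, 0.69, 0.005, 0.009]
ft_force: [0.9, 0.4, -0.2]
grip_width: 0.0443
```

Run:
```python
from tins import *
r,o=tops('wrist',.043,.054,(.41,.62),(-.39,-.22),'w34.png'); print(r,o['eef_pos'],o['grip_width'],fixrot(o,-2.5),o['joint_pos'].round(2))
print(tops('scene',.060,.072,(.54,.67),(-.1,.08))[0])
```

```text
[(0.5659, -0.3456, 14.2, 562.0), (0.4387, -0.3462, 14.8, 580.0), (0.4961, -0.3478, 14.2, 581.0)] [ 0.56569697 -0.33904594  0.11950448] 0.04428101066200405 [0.349959   1.1529243  0.27802567] [-0.54  0.58  0.32  1.29  0.01  1.08]
[(0.6008, 0.0487, 14.3, 467.5), (0.6013, 0.0096, 14.3, 452.0), (0.601, -0.029, 14.3, 445.5)]
```

View pics/w34.png

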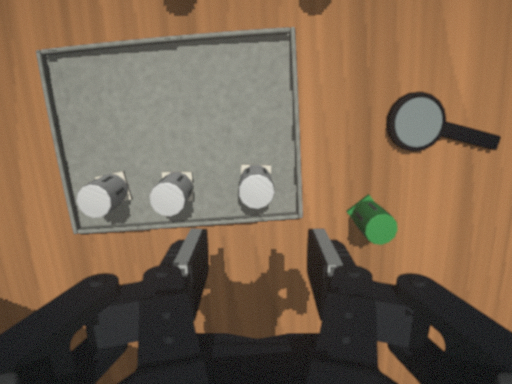

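Three stand in the box. The fourth is the grey canister at (256,188); green (378,220) is a look-alike outside the tray.

move_arm(
  series=[
    [[0,-0.7,-2,0.3,1.1,0,0.52],[-0.1,0,-3,0,0,0,0.52],[-0.1,0,-3,0,0,0,0.52],[0,0,-2,0,0,0,0.52],[0,0,0,0,0,0,0.52]],
  ],
)

```text
clock: 49.45
eef_pos: [0.5631, -0.35, 0.018]
tool_rot: [0.727, 0.686, 0.0, 0.003]
ft_force: [-0.2, 0.7, -0.9]
grip_width: 0.0443
```

Run:
```python
from tins import *
p,d,o=snap('wrist','w35.png'); print(o['eef_pos'],o['grip_width'],fixrot(o,-2.5),o['ft_force'])
```

```text
[ 0.5631256  -0.34998719  0.01796355] 0.044266277184732424 [0.18770183 0.25499925 0.81253   ] [-0.18283279  0.71145324 -0.88967309]
```

View pics/w35.png

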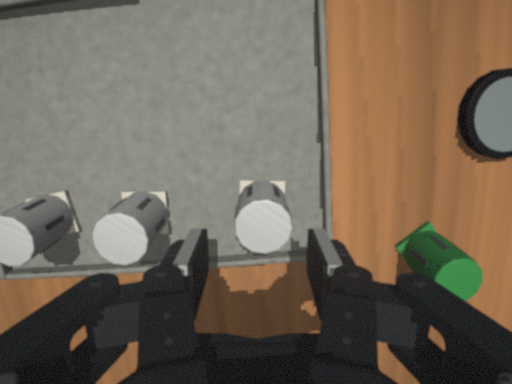

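move_arm(
  series=[
    [[0,0.4,-1.5,0.2,0.3,0,0.52],[0,0,-1.2,0,0,0,0.52],[0,0,-0.8,0,0,0,0.52],[0,0,0,0,0,0,0.52],[0,0,0,0,0,0,0.52]],
  ],
)

```text
clock: 50.0
eef_pos: [0.5676, -0.3463, -0.0135]
tool_rot: [0.727, 0.687, 0.001, 0.004]
ft_force: [0.1, 1.0, 0.6]
grip_width: 0.0442
```

Run:
```python
from tins import *
p,d,o=snap('wrist','w36.png'); print(o['eef_pos'],o['grip_width'],fixrot(o,-2.5),o['ft_force'])
```

```text
[ 0.56759129 -0.3463158  -0.01354939] 0.044249565666515736 [0.24148489 0.40962265 0.69561151] [0.06036423 0.99184556 0.63266247]
```

View pics/w36.png

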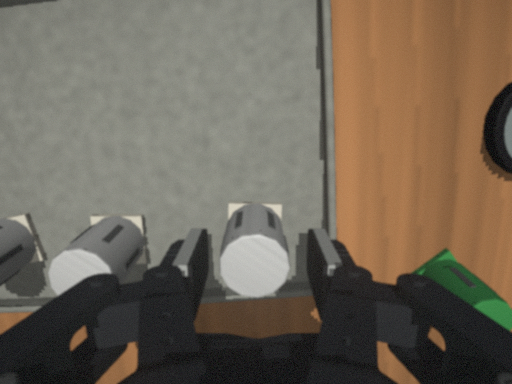

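move_arm(
  series=[
    [[-0.2,0,-1,0,0.3,0,0.52],[0,0,0,0,0,0,0],[0,0,0,0,0,0,0],[0,0,0,0,0,0,0],[0,0,0,0,0,0,0]],
  ],
)

```text
clock: 50.55
eef_pos: [0.5666, -0.3474, -0.0223]
tool_rot: [0.727, 0.687, -0.0, 0.004]
ft_force: [0.3, 0.3, 0.3]
grip_width: 0.0267
```

move_arm(
  series=[
    [[0,0,0,0,0,0,0],[0,0,1.5,0,0,0,0],[0,0,4,0,0,0,0],[0,0,4,0,0,0,0],[0,0,3,0,0,0,0]],
  ],
)

```text
clock: 51.05
eef_pos: [0.5609, -0.3441, 0.1017]
tool_rot: [0.727, 0.687, -0.002, -0.003]
ft_force: [0.7, -1.2, -1.0]
grip_width: 0.0269
```

move_arm(
  series=[
    [[0.3,3.5,0,0,0,0,0],[0.6,4.5,0,0,0,0,0],[0.7,4.5,0,0,0,0,0],[0.7,4.5,0,0,0,0,0],[0.7,4,0,0,0,0,0]],
  ],
)

```text
clock: 51.55
eef_pos: [0.5959, -0.1378, 0.1172]
tool_rot: [0.731, 0.682, 0.002, 0.008]
ft_force: [0.2, -0.4, 0.0]
grip_width: 0.0265
```

move_arm(
  series=[
    [[0.2,4,0,0,0,0,0],[0,2,-1,0,0,0,0],[0,0,-2,0,0,0,0],[0,0,-0.5,0,0,0,0],[0,0,0,0,0,0,0]],
  ],
)

```text
clock: 52.05
eef_pos: [0.6009, -0.0679, 0.0893]
tool_rot: [0.728, 0.686, 0.005, 0.011]
ft_force: [-0.9, -0.1, -0.4]
grip_width: 0.0261
```

Run:
```python
from tins import *
p,d,o=snap('wrist','w37.png'); print(o['eef_pos'],o['grip_width'],fixrot(o,-2.5),o['ft_force'])
```

```text
[ 0.60088913 -0.0678605   0.08928716] 0.026077948464175174 [0.52594306 1.34390697 0.87588566] [-0.88548828 -0.0946294  -0.41611208]
```

View pics/w37.png

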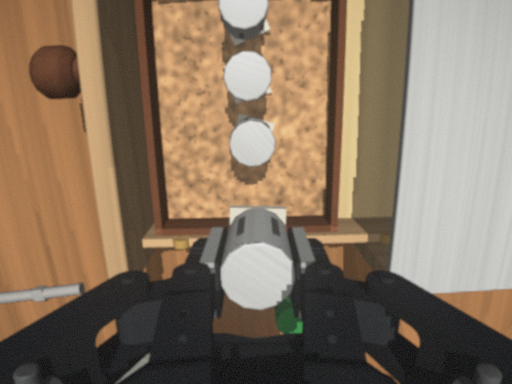

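move_arm(
  series=[
    [[-0.5,0.1,-2,0.5,1.3,0,0],[0,0,-2.5,0,0,0,0],[0,0,-1.8,0,0,0,0],[0,0,0,0,0,0,0],[0,0,0,0,0,0,0]],
  ],
)

```text
clock: 52.6
eef_pos: [0.5965, -0.0712, 0.025]
tool_rot: [0.73, 0.684, 0.0, 0.0]
ft_force: [-0.1, 1.0, 0.9]
grip_width: 0.0265
```

Run:
```python
from tins import *
p,d,o=snap('wrist','w38.png'); print(o['eef_pos'],o['grip_width'],fixrot(o,-2.5),o['ft_force'])
```

```text
[ 0.59648636 -0.07119041  0.02495445] 0.026543078541823632 [-0.00728663  0.05990058  1.26144428] [-0.08233607  1.01288967  0.8993967 ]
```

View pics/w38.png

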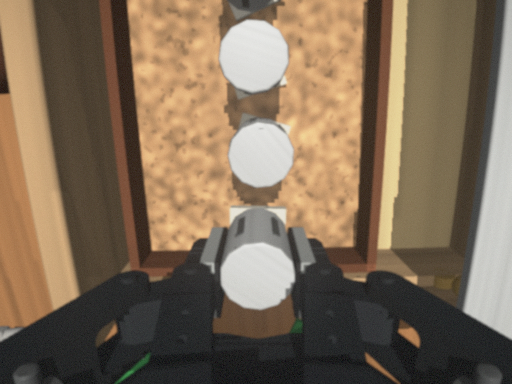

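move_arm(
  series=[
    [[0,0.3,-1,0,0,0,0],[0,0,-1,0,0,0,0],[0,0,-0.6,0,0,0,0],[0,0,0,0,0,0,0],[0,0,0,0,0,0,0]],
  ],
)

```text
clock: 53.15
eef_pos: [0.598, -0.0684, -0.0011]
tool_rot: [0.73, 0.683, 0.002, 0.002]
ft_force: [-0.4, -0.1, -0.4]
grip_width: 0.0265
```

```bash
python3 topz.py .599 -.068
```

```text
[ 0.59798525 -0.0684266  -0.00110543] [-0.39815892 -0.11870618 -0.42294526] 0.026463993855736355
[0.05339503 0.06521571 0.06712788 0.06773534 0.06817196]
```

move_arm(
  series=[
    [[0,0,-0.3,0,0,0,0],[0,0,0,0,0,0,0],[0,0,0,0,0,0,0.5],[0,0,0,0,0,0,0.5],[0,0,0,0,0,0,0.5]],
  ],
)

```text
clock: 53.7
eef_pos: [0.5991, -0.0685, -0.003]
tool_rot: [0.73, 0.683, 0.002, 0.003]
ft_force: [-1.1, 0.1, -0.2]
grip_width: 0.0424
```

move_arm(
  series=[
    [[0,0,2.5,0,0,0,0.5],[0,0,4,0,0,0,0.5],[0,0,4,0,0,0,0.5],[-3,2,2,0,0,0,0.3],[-4,4,0,0,0,0,0.1]],
  ],
)

```text
clock: 54.2
eef_pos: [0.5321, -0.0121, 0.1246]
tool_rot: [0.732, 0.681, 0.003, 0.003]
ft_force: [0.7, 0.8, -0.6]
grip_width: 0.0147
```

Run:
```python
from tins import *
print(tops('scene',.060,.072,(.54,.67),(-.1,.08))[0])
print(tops('side',.060,.072,(.54,.67),(-.1,.08))[0])
print(tops('scene',.028,.037,(.46,.64),(.22,.4))[0])
p,d,o=snap('wrist','w39.png'); print(o['eef_pos'],o['grip_width'],fixrot(o,-2.5),o['joint_pos'].round(2))
p,d,o=snap('side','s39.png')
```

```text
[(0.6012, 0.0492, 14.2, 485.0), (0.6011, 0.0101, 14.2, 452.5), (0.6014, -0.0295, 14.8, 482.0), (0.5993, -0.0648, 14.9, 479.0)]
[(0.6018, 0.0458, 14.2, 291.5), (0.6002, 0.0074, 13.6, 436.0), (0.6015, -0.0308, 13.9, 432.0), (0.599, -0.0659, 14.5, 427.0)]
[(0.5382, 0.35, 18.2, 682.5), (0.5713, 0.3139, 18.6, 752.5), (0.5372, 0.2765, 18.5, 748.5)]
[ 0.52622532 -0.00939503  0.12156146] 0.008417813085210855 [-0.0073478  -0.04396392  1.26847804] [-0.02  0.34 -0.06  1.18  0.    1.62]
```

View pics/w39.png

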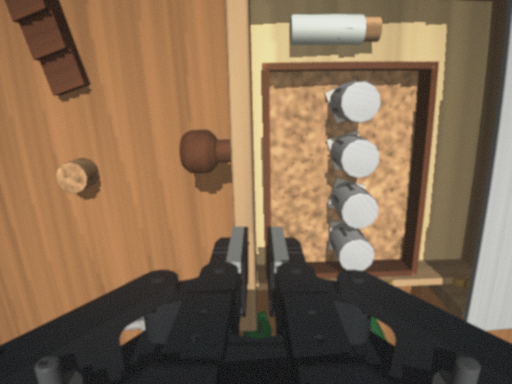

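View pics/s39.png

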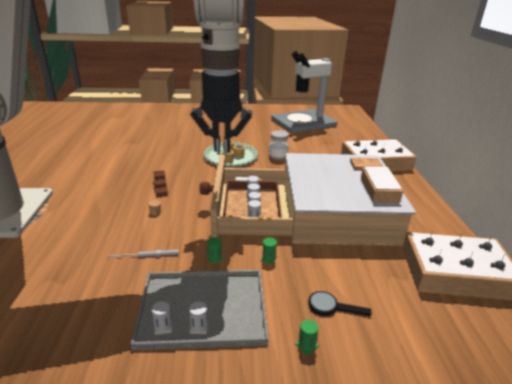

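All four canisters stand at about x 0.600, the tins are in the dish and two canisters remain in the tray. Next I turn the jaws along y and grip the knob at the proper depth to push the drawer home under control.

move_arm(
  series=[
    [[-0.8,0.6,0,0,0,8.5,0.6],[-0.8,0.6,0,0,0,8.5,0.6],[-0.8,0.6,0,0,0,8.5,0.6],[-0.8,0.6,0,0,0,8.5,0.6],[-0.8,0.6,0,0,0,8.5,0.6]],
  ],
)

```text
clock: 54.95
eef_pos: [0.4958, 0.0158, 0.121]
tool_rot: [0.428, 0.904, 0.002, 0.003]
ft_force: [0.0, 0.5, 1.1]
grip_width: 0.0513
```

move_arm(
  series=[
    [[0,0,0,0,0,8.5,0.6],[0,0,0,0,0,8.5,0.6],[0,0,0,0,0,8.5,0.6],[0,0,0,0,0,8.5,0.6],[0,0,0,0,0,8.5,0.6]],
  ],
)

```text
clock: 55.45
eef_pos: [0.5018, 0.0125, 0.1201]
tool_rot: [0.068, 0.998, 0.003, 0.003]
ft_force: [0.4, 0.4, -0.4]
grip_width: 0.0514
```

Run:
```python
from tins import *
p,d,o=snap('wrist','w40.png'); print(o['eef_pos'],o['grip_width'],fixrot(o,87.5),o['joint_pos'].round(2))
f=cloud('wrist',d,o).reshape(-1,3)
m=(f[:,0]>.46)&(f[:,0]<.508)&(abs(f[:,1]-.02)<.03)&(f[:,2]>.04)&(f[:,2]<.08)
k=f[m]; print(m.sum(),np.percentile(k,[2,50,98],axis=0)); t=k[k[:,2]>.062]; print(np.percentile(t,[2,50,98],axis=0))
```

```text
[0.50175564 0.01252356 0.12014883] 0.05137948999742659 [-0.33028641  0.31576897  5.26803546] [ 0.02  0.28 -0.13  1.15  0.01  0.16]
1750 [[0.47250848 0.00576818 0.05454712]
 [0.48539092 0.01966864 0.06606857]
 [0.50683193 0.03405864 0.07124636]]
[[0.47315961 0.00722772 0.06226913]
 [0.48544054 0.01977372 0.06741554]
 [0.50640287 0.03259984 0.07129106]]
```

View pics/w40.png

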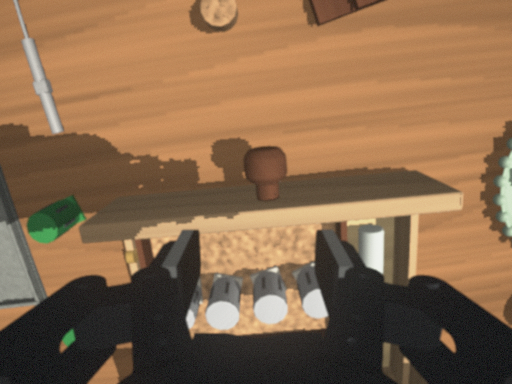

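move_arm(
  series=[
    [[-1.6,0.7,0,0,0,5.2,0.65],[0,0,-3,0,0,0,0.65],[0,0,-3,0,0,0,0.65],[0,0,-1,0,0,0,0.65],[0,0,0,0,0,0,0.65]],
  ],
)

```text
clock: 56.0
eef_pos: [0.4925, 0.0166, 0.049]
tool_rot: [0.027, 1.0, 0.003, 0.006]
ft_force: [-0.8, -0.7, 0.2]
grip_width: 0.0557
```

Run:
```python
from tins import *
p,d,o=snap('wrist','w41.png'); print(o['eef_pos'],o['grip_width'],fixrot(o,87.5))
```

```text
[0.49251012 0.01657804 0.04895828] 0.0556948561656018 [-0.31809144  0.68193491  0.60187923]
```

View pics/w41.png

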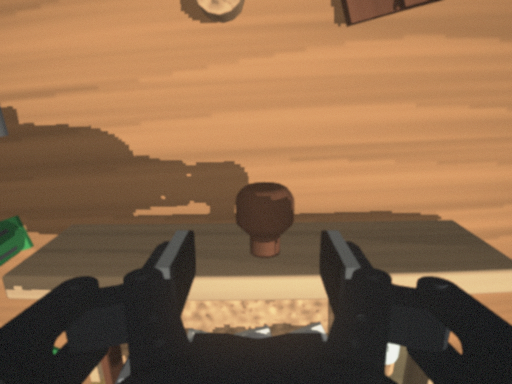

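move_arm(
  series=[
    [[-0.8,0.3,0,0,0.6,0,0.65],[0,0,-2,0,0,0,0.65],[0,0,-1.5,0,0,0,0.65],[-0.2,0,-1.2,0,0,0,0.65],[0,0,0,0,0,0,0.65]],
  ],
)

```text
clock: 56.55
eef_pos: [0.488, 0.0202, 0.008]
tool_rot: [0.029, 1.0, 0.003, 0.006]
ft_force: [0.4, -0.2, -0.2]
grip_width: 0.0552
```

Run:
```python
from tins import *
p,d,o=snap('wrist','w42.png'); print(o['eef_pos'],o['grip_width'],fixrot(o,87.5),o['ft_force'])
```

```text
[0.48797313 0.02016029 0.00804454] 0.055214355941796786 [-0.3655323   0.70520467  0.79215861] [ 0.40921917 -0.18757239 -0.21220748]
```

View pics/w42.png

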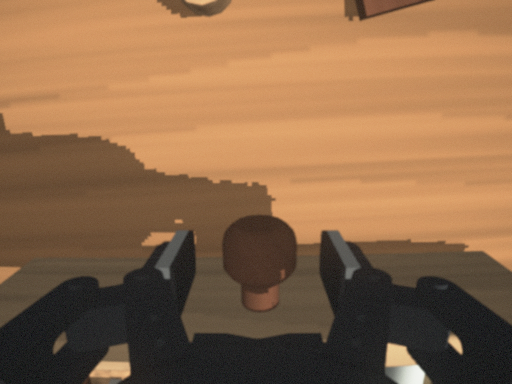

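move_arm(
  series=[
    [[-0.3,0,-1.2,0,0.7,0,0.65],[0,0,-0.6,0,0,0,0.65],[0,0,0,0,0,0,0.65],[0,0,0,0,0,0,0],[0,0,0,0,0,0,0]],
  ],
)

```text
clock: 57.1
eef_pos: [0.4891, 0.0212, -0.0069]
tool_rot: [0.029, 1.0, 0.004, 0.004]
ft_force: [-1.3, -1.1, 1.4]
grip_width: 0.0298
```

move_arm(
  series=[
    [[0,0,0,0,0,0,0],[0,0,0,0,0,0,0],[0.5,-0.02,0,0,0,0,0],[0.5,-0.02,0,0,0,0,0],[0.5,-0.02,0,0,0,0,0]],
  ],
)

```text
clock: 57.6
eef_pos: [0.4904, 0.0211, -0.007]
tool_rot: [0.028, 1.0, 0.005, -0.009]
ft_force: [-14.5, 1.0, 13.8]
grip_width: 0.0294
```

move_arm(
  series=[
    [[0.8,-0.04,0,0,0,0,0],[1,-0.04,0,0,0,0,0],[1,-0.04,0,0,0,0,0],[1,-0.04,0,0,0,0,0],[1,-0.04,0,0,0,0,0]],
  ],
)

```text
clock: 58.1
eef_pos: [0.5229, 0.0197, -0.0068]
tool_rot: [0.028, 0.999, 0.005, -0.023]
ft_force: [-2.4, 0.2, 0.6]
grip_width: 0.0294
```

move_arm(
  series=[
    [[1.2,-0.05,0,0,-0.5,0,0],[1.2,-0.05,0,0,-0.5,0,0],[1.2,-0.05,0,0,-0.5,0,0],[1.2,-0.05,0,0,0,0,0],[1.2,-0.05,0,0,0,0,0]],
  ],
)

```text
clock: 58.6
eef_pos: [0.5774, 0.0174, -0.0069]
tool_rot: [0.028, 0.999, 0.006, -0.018]
ft_force: [-12.6, 0.2, 10.1]
grip_width: 0.0294
```

move_arm(
  series=[
    [[1.2,-0.05,0,0,-0.5,0,0],[1.2,-0.05,0,0,-0.5,0,0],[1.2,-0.05,0,0,0,0,0],[1.2,-0.05,0,0,0,0,0],[1.2,-0.05,0,0,0,0,0]],
  ],
)

```text
clock: 59.1
eef_pos: [0.6391, 0.0147, -0.0069]
tool_rot: [0.028, 1.0, 0.006, -0.012]
ft_force: [-17.1, 1.4, 14.6]
grip_width: 0.0294
```

move_arm(
  series=[
    [[0.6,-0.03,0,0,0,0,0],[0.6,-0.03,0,0,0,0,0],[0.3,0,0,0,0,0,0],[0,0,0,0,0,0,0],[0,0,0,0,0,0,0]],
  ],
)

```text
clock: 59.6
eef_pos: [0.6458, 0.0144, -0.0068]
tool_rot: [0.028, 0.999, 0.006, -0.022]
ft_force: [-5.6, 0.2, 4.2]
grip_width: 0.0297
```

Run:
```python
from tins import *
p,d,o=snap('side');cv2.imwrite('pics/s43.png',cv2.resize(p[120:260,220:420,::-1],None,fx=4,fy=4)); print(o['eef_pos'],o['ft_force'],o['grip_width'],fixrot(o,87.5))
```

```text
[ 0.64579586  0.01441676 -0.00677585] [-5.58838399  0.17749778  4.20398155] 0.02968941565735575 [-0.7328919  -2.50746259  0.66949473]
```

View pics/s43.png

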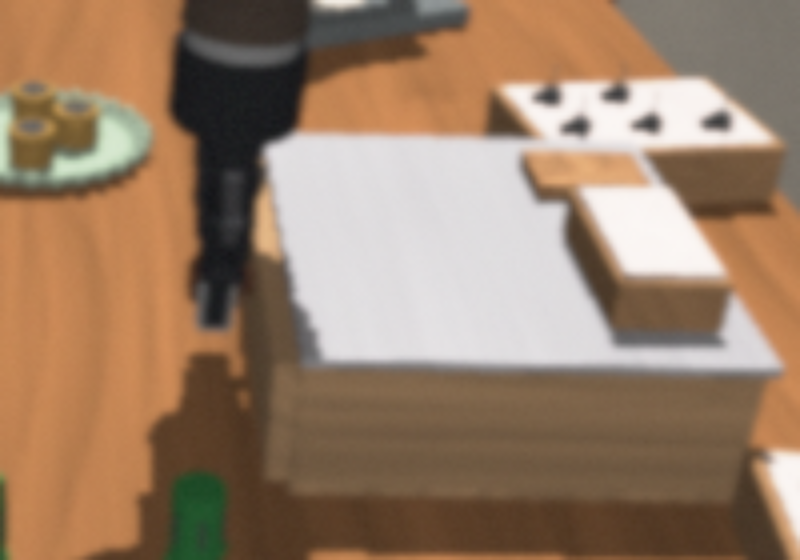

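move_arm(
  series=[
    [[0.5,0,0,0,0,0,0],[0.6,0,0,0,0,0,0],[0.6,0,0,0,0,0,0],[0,0,0,0,0,0,0],[0,0,0,0,0,0,0]],
  ],
)

```text
clock: 60.15
eef_pos: [0.6443, 0.0144, -0.0068]
tool_rot: [0.028, 0.999, 0.005, -0.041]
ft_force: [-5.3, 0.6, 3.6]
grip_width: 0.0295
```

It is against its stop. Release and rise.

move_arm(
  series=[
    [[0,0,0,0,0,0,0.7],[0,0,0,0,0,0,0.7],[0,0,0,0,0,0,0.7],[0,0,3,0,0,0,0.7],[0,0,4,0,0,0,0.7]],
  ],
)

```text
clock: 60.65
eef_pos: [0.6443, 0.0135, 0.0565]
tool_rot: [0.029, 0.999, 0.005, -0.043]
ft_force: [0.5, -0.6, 0.4]
grip_width: 0.0597
```

move_arm(
  series=[
    [[0,0,4,0,-2,0,0.7],[-3,0,4,0,-2,0,0.7],[-4,0,2,0,0,0,0.7],[-4,0,0,0,0,0,0.7],[0,0,0,0,0,0,0.7]],
  ],
)

```text
clock: 61.15
eef_pos: [0.5363, 0.0128, 0.1631]
tool_rot: [0.029, 1.0, 0.006, -0.001]
ft_force: [-0.7, 0.0, -0.3]
grip_width: 0.0593
```

Run:
```python
from tins import *
p,d,o=snap('wrist','w44.png'); print(o['eef_pos'],o['grip_width'],o['clock'])
f=cloud('wrist',d,o).reshape(-1,3)
m=(f[:,0]>.61)&(f[:,0]<.665)&(abs(f[:,1]-.012)<.03)&(f[:,2]>.03)&(f[:,2]<.08)
k=f[m]; print(m.sum(),np.percentile(k,[2,50,98],axis=0)); t=k[k[:,2]>.062]; print(np.percentile(t,[2,50,98],axis=0))
print(tops('scene',.028,.037,(.46,.64),(.22,.4))[0],tops('scene',.043,.055,(.41,.62),(-.39,-.22))[0])
for c in ('scene','side'):
  p,d,o=snap(c,c+'44.png')
  for t in ['dish','probe','jar','pinning_block','loupe','stopper']: print(c,t,[(np.round(r['at'],3).tolist(),round(r['confidence'],2)) for r in bot.find_in(c,t)][:2])
```

```text
[0.53629112 0.0128259  0.16308108] 0.059340647703702426 61.15
1024 [[ 0.6322893  -0.00116948  0.04831985]
 [ 0.63948265  0.01290552  0.06527966]
 [ 0.66379258  0.0274168   0.07101061]]
[[6.32844294e-01 1.22088261e-04 6.22187079e-02]
 [6.42338198e-01 1.26938148e-02 6.74619892e-02]
 [6.63488165e-01 2.59344951e-02 7.11207715e-02]]
[(0.5378, 0.3504, 18.8, 723.0), (0.5715, 0.3135, 18.5, 781.5), (0.537, 0.2785, 19.5, 639.5)] [(0.4402, -0.3441, 14.4, 355.5), (0.497, -0.3451, 14.3, 433.0)]
scene dish [([0.551, 0.311, 0.002], 0.82), ([0.579, 0.31, 0.031], 0.49)]
scene probe [([0.401, -0.156, 0.009], 0.59), ([0.443, -0.338, 0.037], 0.54)]
scene jar [([0.706, 0.316, 0.054], 0.78)]
scene pinning_block [([0.372, 0.126, 0.009], 0.85)]
scene loupe [([0.724, -0.307, 0.008], 0.66)]
scene stopper [([0.676, 0.013, 0.086], 0.39)]
side dish [([0.535, 0.297, 0.004], 0.66)]
side probe [([0.397, -0.161, 0.009], 0.58)]
side jar [([0.695, 0.299, 0.05], 0.79)]
side pinning_block [([0.362, 0.109, 0.018], 0.61)]
side loupe [([0.718, -0.312, 0.01], 0.59)]
side stopper []
```

View pics/w44.png

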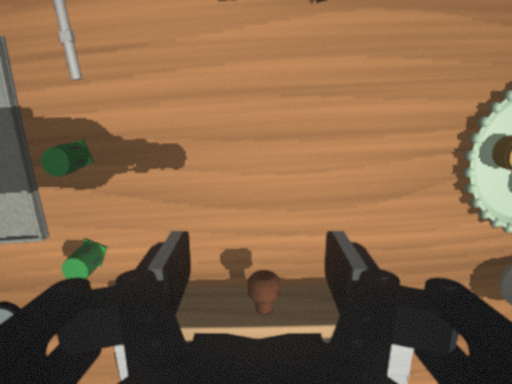

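View pics/side44.png

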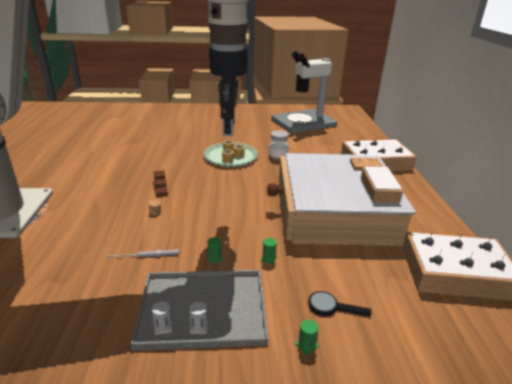

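The knob front is back at x = 0.632, the same as at the start, so the drawer is home. The tins, tray canisters and bystanders are in place. Handing in.

```bash
python3 -c "
from h import *
print(bot.get_obs()['ft_force']); print(bot.job_done())"
```

```text
[0.30489831 0.38549535 0.0250813 ]
the job is handed in; nothing more can be done
None
```

I pulled the drawer out to its last catch and moved all three camphor tins into the jade dish. I then stood four grey canisters in a row on the cork, gripped the knob and pushed the drawer home slowly. The job was handed in at about 62 s; `job_done()` reports no verdict.

**Last checks**
- **Drawer:** the knob front is at x = 0.632 m, the same as at the start, so it is home to within the cameras' few mm.
- **Tins:** all three stand separately in the dish, each within about 45 mm of its centre.
- **Stock tray:** two canisters remain in it.
- **Bystanders:** probe, jar, pinning block and loupe read within about 15 mm of their first positions (limit 30 mm). The stopper was not detected in the last pictures; by eye it stands where it was.
- **Canisters in the box:** all four stood upright just before I closed the drawer. I could not see them afterwards, so I am relying on the slow, smooth push.
- **Robot:** it was clear of everything at hand-in.

**What disagreed or went wrong**
- The real fingertips sit about 41 mm behind the reported TCP, as two cameras and the failed grasps showed. Because of this the first knob grip and the first tin grip closed on air. Late in the pull the grip also slipped off the knob, but the drawer was already fully out. I corrected for the offset after that.
- The dish had been knocked about 45 mm aside, so I measured it again before placing the tins.

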